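# Rack the lug brackets and bolt the comb

### The arm

A 7-joint arm with a two-finger parallel gripper is mounted at the origin on the work surface. World frame = base frame: x ahead of the robot, y to its left, z up, the work surface at z = 0. Lengths are in mm, angles in rad, forces in N, time in s.
With the tool pointing down it reaches from about 400 to 875 mm from the base axis. Payload 4.4 kg.
Tool frame: the origin (TCP) lies at the very end of the fingers, on their centre line; the grasp point (between the pads) lies 19 mm behind it; y points along the fingers, x is the direction in which the jaws open and shut, and the axes are right-handed (so a half turn about y gives the same grasp; the last joint's range is limited). The gripper opens to 85 mm and grips with 20 to 120 N. Pads are 22 mm wide; open, the fingers measure 114 mm over their backs; the gripper's body (76 mm by 85 mm) begins 54 mm behind the grasp point. The pads swing forward as they close: fully open they stand 13 mm farther back than shut.
Start: joints at [1.079, 0.628, 0.038, 1.517, -0.027, 0.996, -0.02], TCP at [268.51, -591.963, 231.313] pointing down, gripper open.
Joint ranges: [-3.06, 3.06], [-0.37, 2.12], [-1.25, 1.32], [0.18, 2.47], [-1.1, 4.24], [0.23, 1.98], [-2.94, 2.94]. Speed limits (rad/s): [2.57, 2.57, 3.14, 3.14, 3.14, 3.14, 3.14].

### API

Orientations are given as [roll, pitch, yaw] about the fixed x, y, z axes, in that order (R = Rz(yaw) Ry(pitch) Rx(roll)).
In Python, from cell import readout, eyes, finish_job gives the robot as it stands. The module is installed in compiled form; this text tells all that it offers.
- The arm moves only by the tool apply_moves, never from a script. Its argument "commands" is a list that holds one entry, the list of rows, each a list of 6 numbers: the shift along the tool's x, y, z in units of 0.04 m (1.0 is 0.04 m), then the turn, a rotation vector about the tool's x, y, z in units of 5 degrees (1.0 is 5 degrees). A call has 1 to 8 rows; each row shifts and turns the pose as measured when the row begins, along the tool's axes as they then stand; what a row does not reach is not made up. A row lasts 1/12 s, in which the tool goes at most 41.7 mm and 7.16 degrees, less where a joint would pass 70% of its speed; a pose out of reach is approached as far as the arm can. A call with a number of a shift or a turn outside -1 to 1 is refused whole. A call with a gripper value outside its range is refused whole. "claw" is the finger opening in mm, from 0 to 85.4, set as the call begins (left out, the last holds). The fingers move at their own pace and stop on an object; the grip force is fixed at half the most. Time passes only in rows, so rows that do not move let the fingers close. It gives the time, the measured TCP pose, the force and the opening at its end, in the units of the state.
- readout.read_state(): the state, without advancing time (a new reading comes with each control period).
- eyes.get_image(name): name is "scene" or "top" or "wrist"; returns a dict with "image" (384x512x3 uint8, red, green, blue), "mtx" (3x3 intrinsics, pixels), "k1" (the pictures are not rectified: a ray, as slopes to the right and down, at radius r is drawn at 1 + k1 r^2 times it, then the intrinsics apply), "rvec" (rotation vector, rad) and "tvec" (3), from world to camera coordinates, as OpenCV has them. Camera axes: x right, y down, z forward; pixel columns grow to the right and rows downward; lengths in mm; the calibration is good to about 2 mm. A picture is of the moment at which its call begins. There is no depth.
- finish_job(): hands the job in, once; it reports no verdict.
The state is a dict: "clock": time; "qpos": joint angles; "qd": joint speeds; "tau": joint torques, N m; "eef_pos": TCP position; "tool_rot": TCP orientation; "force": force on the tool from outside, world axes, zero at the start; "torque": the same for the moment, N m; "width": finger opening in mm.
Only numpy, scipy, OpenCV 4.12 (cv2) and the standard library are available. Lean on these libraries where they do the work, as an engineer would, in place of code of your own. Each camera call takes 0.05 s, during which the arm holds its last target. There are 200 camera calls.

### The job

Draw the rack's comb bolt fully back, hang every green lug bracket that is on the bench by its eye on the pegs of the rack, in any order, and only when all hang push the bolt fully home into its keeper so that the comb bars the pegs. Leave the gyro shell, collar, caps and switch where they are.

Things in the scene. Friction and masses are not known exactly. Their poses are not given: they have to be found in the camera images.
- rack: Fixed aluminium rack, base 150 x 420 x 12 mm. A rail along its -x side (top 146 mm high, on two posts) carries four steel pegs that stick out to the rack's +x. Origin: centre of the base's underside; y along the rail, z up; yaw varies. Red keeper at x=+52, y=-180 mm. Nothing but rail, posts, pegs, comb teeth and bolt handle is over 50 mm high.
- bolt (a joint): Comb bolt, a bar 31 mm up at rack x=+52 mm, sliding along the rack's y. Metres: 0 = fully home, nose in keeper; 0.0375 = fully drawn to +y; hard stops. Four upright teeth, 8 mm thick, 148 mm high: at 0 one stands 7 mm in front of each peg tip and bars it; at 0.0375 they stand midway between pegs (the fourth beyond peg4). Friction about 2.5 N, no spring.
- bolt_handle (a point): Grip point on the axis of the bolt's handle, an upright red rod 18 mm in diameter at the bolt's +y end, 35 to 135 mm above the bench; this point is 120 mm up and moves with the bolt. Moving it along the rack's y axis slides the bolt.
- peg1 (a point): Middle of peg 1 (rack y = -112.5 mm), on its axis, 140 mm above the bench. Steel, 12 mm in diameter, along the rack's x, rising 3 mm from here to its free +x end; free from 38 mm behind this point (the rail's face) to the rounded tip 48 mm in front of it. Axes as the rack's. Pegs are 75 mm apart; each has room for one bracket.
- peg2 (a point): Middle of peg 2 (rack y = -37.5 mm), on its axis, 140 mm above the bench. Steel, 12 mm in diameter, along the rack's x, rising 3 mm from here to its free +x end; free from 38 mm behind this point (the rail's face) to the rounded tip 48 mm in front of it. Axes as the rack's. Pegs are 75 mm apart; each has room for one bracket.
- peg3 (a point): Middle of peg 3 (rack y = 37.5 mm), on its axis, 140 mm above the bench. Steel, 12 mm in diameter, along the rack's x, rising 3 mm from here to its free +x end; free from 38 mm behind this point (the rail's face) to the rounded tip 48 mm in front of it. Axes as the rack's. Pegs are 75 mm apart; each has room for one bracket.
- peg4 (a point): Middle of peg 4 (rack y = 112.5 mm), on its axis, 140 mm above the bench. Steel, 12 mm in diameter, along the rack's x, rising 3 mm from here to its free +x end; free from 38 mm behind this point (the rail's face) to the rounded tip 48 mm in front of it. Axes as the rack's. Pegs are 75 mm apart; each has room for one bracket.
- bracket1: Green lug bracket (may be absent), standing on the bench: upright plate 8 (x) x 44 (y) mm, 125 mm tall, on a flat foot 60 (x) x 44 (y) x 12 mm. Origin: centre of the foot's underside; z up. Round eye 26 mm in diameter through the plate along x, centre 77 mm up. Same after a half turn about z. Grip it across the plate's thickness, above the eye. 150 to 310 g.
- bracket1_eye (a point): Centre of the eye of bracket1, axes as the bracket's; 48 mm below the plate's top. When hung on a peg it comes to rest 7 mm below the peg's axis.
- bracket2: Green lug bracket (may be absent), standing on the bench: upright plate 8 (x) x 44 (y) mm, 125 mm tall, on a flat foot 60 (x) x 44 (y) x 12 mm. Origin: centre of the foot's underside; z up. Round eye 26 mm in diameter through the plate along x, centre 77 mm up. Same after a half turn about z. Grip it across the plate's thickness, above the eye. 150 to 310 g.
- bracket2_eye (a point): Centre of the eye of bracket2, axes as the bracket's; 48 mm below the plate's top. When hung on a peg it comes to rest 7 mm below the peg's axis.
- bracket3: Green lug bracket (may be absent), standing on the bench: upright plate 8 (x) x 44 (y) mm, 125 mm tall, on a flat foot 60 (x) x 44 (y) x 12 mm. Origin: centre of the foot's underside; z up. Round eye 26 mm in diameter through the plate along x, centre 77 mm up. Same after a half turn about z. Grip it across the plate's thickness, above the eye. 150 to 310 g.
- bracket3_eye (a point): Centre of the eye of bracket3, axes as the bracket's; 48 mm below the plate's top. When hung on a peg it comes to rest 7 mm below the peg's axis.
- bracket4: Green lug bracket (may be absent), standing on the bench: upright plate 8 (x) x 44 (y) mm, 125 mm tall, on a flat foot 60 (x) x 44 (y) x 12 mm. Origin: centre of the foot's underside; z up. Round eye 26 mm in diameter through the plate along x, centre 77 mm up. Same after a half turn about z. Grip it across the plate's thickness, above the eye. 150 to 310 g.
- bracket4_eye (a point): Centre of the eye of bracket4, axes as the bracket's; 48 mm below the plate's top. When hung on a peg it comes to rest 7 mm below the peg's axis.
- gyro_shell: Black gyro gauge shell, round, 82 mm in diameter, 64 mm tall, loose on the bench; not part of the job. Origin: centre of its underside.
- collar: Red anodized detent collar, ring 66 mm outside, 24 mm tall, loose on the bench; not part of the job. Origin: centre of its underside.
- cap1: White push cap, 52 mm in diameter, 22 mm tall, loose on the bench; not part of the job. Origin: centre of its underside.
- cap2: White push cap, 52 mm in diameter, 22 mm tall, loose on the bench; not part of the job. Origin: centre of its underside.
- switch: Dull brass rotary switch, 60 mm in diameter, 39 mm tall, loose on the bench; not part of the job. Origin: centre of its underside.

How it is judged:
By the outcome, as a careful person would: the job done as asked, in the order asked, and still so for the second after the job is handed in, with the robot touching nothing.
Of bracket1, bracket2, bracket3, bracket4 only 3 to 4 are there at a start; the rules pass over those that are not, and their reading is None.
At some moment in a run one of bracket1, bracket2, bracket3, bracket4 may be knocked a few centimetres aside while the robot is not near it.
It also fails if it takes over 210 s, if anything falls off the work surface, if the arm or the gripper's body presses on something with over 40 N, if the wrist force passes 120 N, or if a joint passes its speed limit or range.

## Working session

There is one attempt and no reset: what is moved stays moved. The work goes in short steps, Python scripts to look and compute and a tool call to move; the robot and the scene stay as the last step left them, time stands still between calls to the robot, and variables do not carry over. Pictures are saved under pics/ and viewed, about 12 in all and at most 16, crops included, and the job is handed in when it is done.

Besides the shell and the picture viewer there is one more tool, called after "Call:" by a JSON object that holds its "api" and its "payload". apply_moves: Moves the arm, as the interface text tells. Shifts and turns lie within -1 to 1; 1 stands for 0.04 m of shift or 5 degrees of turn. Its arguments: {"type":"object","properties":{"commands":{"type":"array"},"claw":{"type":"number"}},"required":["commands"]}

```bash
mkdir -p pics
cat > h.py <<'E'
import numpy as np, cv2
from scipy.spatial.transform import Rotation as R
from cell import readout, eyes, finish_job
def cam(n): 
    d=eyes.get_image(n); d['R']=cv2.Rodrigues(np.array(d['rvec'],float))[0]; d['t']=np.array(d['tvec'],float).ravel(); d['K']=np.array(d['mtx'],float); return d
def save(d,n): cv2.imwrite('pics/'+n,cv2.cvtColor(d['image'],cv2.COLOR_RGB2BGR))
def ray(d,uv):
    uv=np.atleast_2d(uv).astype(float); K=d['K']
    s=np.c_[(uv[:,0]-K[0,2])/K[0,0],(uv[:,1]-K[1,2])/K[1,1]]; x=s.copy()
    for _ in range(30): x=s/(1+d['k1']*(x**2).sum(1,keepdims=True))
    return -d['R'].T@d['t'], np.c_[x,np.ones(len(x))]@d['R']
def onz(d,uv,z):
    c,v=ray(d,uv); return c+v*((z-c[2])/v[:,2])[:,None]
def proj(d,p):
    q=np.atleast_2d(p)@d['R'].T+d['t']; x=q[:,:2]/q[:,2:]; x=x*(1+d['k1']*(x**2).sum(1,keepdims=True))
    return np.c_[x[:,0]*d['K'][0,0]+d['K'][0,2],x[:,1]*d['K'][1,1]+d['K'][1,2]]
E
python3 - <<'E'
from h import *
for n in('scene','top','wrist'):
    d=cam(n); save(d,n+'0.png'); print(n,(-d['R'].T@d['t']).round(),d['R'][2].round(2),d['K'][0,0],d['k1'])
s=readout.read_state(); print(s); print(R.from_euler('xyz',s['tool_rot']).as_matrix().round(3))
E
```

```text
scene [916. 613. 574.] [-0.44 -0.7  -0.56] 362.71359627420145 -0.026364114556784213
top [ 380.   12. 1236.] [ 0.14 -0.   -0.99] 461.1289284806164 -0.03174459981131342
wrist [ 342. -558.  373.] [-0.29 -0.13 -0.95] 286.3591652731718 0.0018725683611885652
{'clock': 0.15, 'qpos': array([ 1.07920778,  0.62913695,  0.03845203,  1.51814427, -0.02698239,
        0.99627687, -0.02000684]), 'qd': array([ 0.00229147, -0.00194616, -0.00055663, -0.00236079, -0.0001265 ,
        0.00114489,  0.00035756]), 'tau': array([ 1.80566243e-03, -5.63803875e+01,  1.22782566e+00, -1.93652523e+01,
        1.10561363e-02,  7.41067808e-03,  2.61282315e-05]), 'eef_pos': array([ 268.30402863, -591.52436458,  230.59635875]), 'tool_rot': array([-1.57082022e+00,  1.44723839e-03, -1.14500814e+00]), 'force': array([ 0.60166462, -0.15242434, -0.7726124 ]), 'torque': array([ 0.0275311 ,  0.0055338 , -0.00985376]), 'width': 85.73056945904548}
[[ 0.413 -0.001  0.911]
 [-0.911  0.001  0.413]
 [-0.001 -1.    -0.   ]]
```

View pics/top0.png

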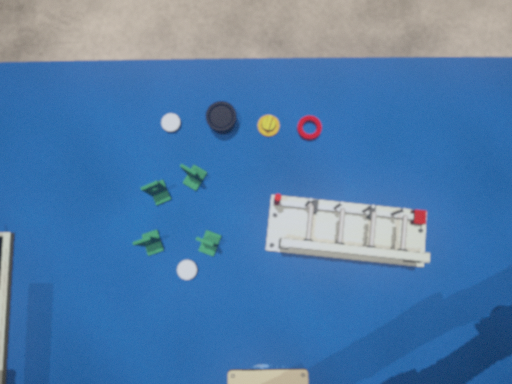

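View pics/scene0.png

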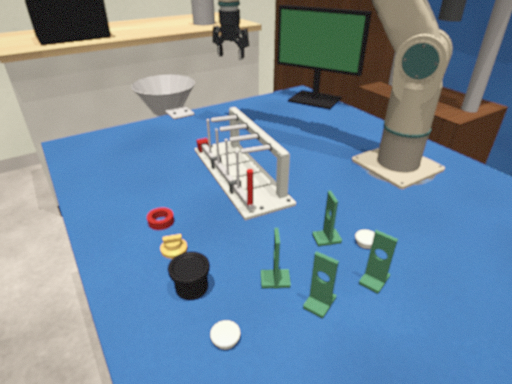

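Run:
```python
from h import *
d=cam('top'); im=cv2.cvtColor(d['image'],cv2.COLOR_RGB2HSV)
g=cv2.inRange(im,(40,80,30),(85,255,255)); n,l,st,c=cv2.connectedComponentsWithStats(g)
for i in range(1,n):
    if st[i,4]>30: print('g',c[i].round(1),st[i],onz(d,c[i],30).round())
r=cv2.inRange(im,(0,150,80),(8,255,255))|cv2.inRange(im,(170,150,80),(180,255,255)); n,l,st,c=cv2.connectedComponentsWithStats(r)
for i in range(1,n):
    if st[i,4]>15: print('r',c[i].round(1),st[i],onz(d,c[i],[135 if st[i,4]<70 else 50][0]).round())
print(onz(d,[(269,194),(428,212),(425,266),(266,248)],12).round())
cv2.imwrite('pics/t_crop.png',cv2.cvtColor(cv2.resize(np.vstack([np.hstack([d['image'][150:275,120:240],d['image'][180:305,255:375]]),np.hstack([d['image'][180:305,340:460],d['image'][180:305,340:460]])])[:125],None,fx=3.2,fy=3.2,interpolation=cv2.INTER_CUBIC),cv2.COLOR_RGB2BGR))
w=cam('wrist'); s=readout.read_state(); T=R.from_euler('xyz',s['tool_rot']).as_matrix()
print('wristcam in tool',T.T@((-w['R'].T@w['t'])-s['eef_pos']), (T.T@w['R'].T).round(3))
```

```text
g [194.9 171. ] [181 165  25  14 150] [[617. 186.  30.]]
g [191.4 182.2] [184 175  16  15 131] [[587. 196.  30.]]
g [152.8 184.7] [142 181  23   9  73] [[581. 298.  30.]]
g [161.7 197.6] [155 192  15  13 126] [[546. 274.  30.]]
g [147.8 236.9] [134 231  25  13 140] [[443. 308.  30.]]
g [208.9 242.5] [197 231  24  25 324] [[427. 148.  30.]]
g [154.1 248.1] [147 242  16  13 134] [[414. 291.  30.]]
r [309.  127.1] [298 116  23  23 235] [[ 729. -118.   50.]]
r [277.4 197.3] [276 195   4   6  20] [[530. -28. 135.]]
r [419.3 216.5] [414 210  11  14 123] [[ 487. -398.   50.]]
[[ 555.  -10.   12.]
 [ 503. -435.   12.]
 [ 360. -419.   12.]
 [ 412.   -1.   12.]]
wristcam in tool [  -0.47453821 -142.23882046   81.53253134] [[ 1.    -0.    -0.001]
 [ 0.001 -0.316  0.949]
 [-0.    -0.949 -0.316]]
```

View pics/t_crop.png

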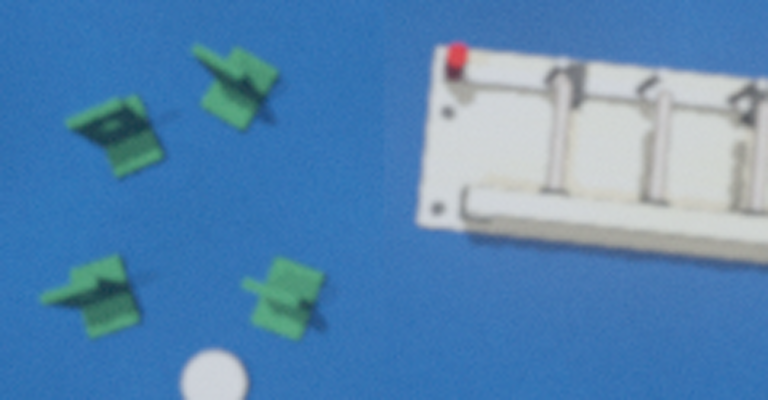

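```bash
cat >> h.py <<'E'
def plan(p,yaw,n=None):
    """rows from the present pose to TCP p with tool down and tool x at yaw (deg)"""
    s=readout.read_state(); P=np.array(s['eef_pos']); p=np.array(p,float); M=R.from_euler('xyz',s['tool_rot']).as_matrix()
    c,q=np.cos(np.radians(yaw)),np.sin(np.radians(yaw)); G=np.array([[c,0,-q],[q,0,c],[0,-1,0]]); G[:,2]=np.cross(G[:,0],G[:,1])
    print('at',P.round(1),'yaw',np.degrees(np.arctan2(M[1,0],M[0,0])).round(1),'F',np.array(s['force']).round(1),'w',round(s['width'],1),'t',round(s['clock'],1))
    rot=R.from_matrix(M.T@G).as_rotvec(degrees=True)/5
    k=n or int(max(np.ceil(np.linalg.norm(p-P)/40-.05),np.ceil(np.abs(rot).max()-.05),1)); dr=rot/k; rows=[]
    for i in range(k):
        a=M.T@((p-P)/k)/40
        rows.append([float(x) for x in np.r_[a,dr].round(2)]); M=M@R.from_rotvec(dr*5,degrees=True).as_matrix()
    for i in range(0,k,8): print(rows[i:i+8])
def rk(x,y,o=(457,-216),a=-7.0):
    c,s=np.cos(np.radians(a)),np.sin(np.radians(a)); return np.array([o[0]+c*x-s*y,o[1]+s*x+c*y])
E
python3 -c "
from h import *
plan([545,-60,240],-97)"
```

```text
at [ 268.4 -591.7  230.9] yaw -65.6 F [-0.2 -0.6 -0.5] w 85.4 t 0.2
[[-0.62, -0.01, 0.79, 0.0, 0.42, -0.0], [-0.64, -0.01, 0.76, 0.0, 0.42, -0.0], [-0.67, -0.01, 0.74, 0.0, 0.42, -0.0], [-0.7, -0.01, 0.71, 0.0, 0.42, -0.0], [-0.72, -0.01, 0.69, 0.0, 0.42, -0.0], [-0.75, -0.01, 0.66, 0.0, 0.42, -0.0], [-0.77, -0.01, 0.63, 0.0, 0.42, -0.0], [-0.8, -0.01, 0.6, 0.0, 0.42, -0.0]]
[[-0.82, -0.01, 0.57, 0.0, 0.42, -0.0], [-0.84, -0.01, 0.54, 0.0, 0.42, -0.0], [-0.86, -0.01, 0.51, 0.0, 0.42, -0.0], [-0.87, -0.02, 0.48, 0.0, 0.42, -0.0], [-0.89, -0.02, 0.45, 0.0, 0.42, -0.0], [-0.91, -0.02, 0.42, 0.0, 0.42, -0.0], [-0.92, -0.02, 0.38, 0.0, 0.42, -0.0]]
```

Call:
{"api": "apply_moves", "payload": {"commands": [[[-0.62,-0.01,0.79,0,0.42,0],[-0.64,-0.01,0.76,0,0.42,0],[-0.67,-0.01,0.74,0,0.42,0],[-0.7,-0.01,0.71,0,0.42,0],[-0.72,-0.01,0.69,0,0.42,0],[-0.75,-0.01,0.66,0,0.42,0],[-0.77,-0.01,0.63,0,0.42,0],[-0.8,-0.01,0.6,0,0.42,0]]]}}

```text
clock: 0.92
eef_pos: [415.4, -310.6, 230.6]
tool_rot: [-1.576, -0.006, -1.474]
force: [0.5, -0.4, -0.4]
width: 85.3
```

Call:
{"api": "apply_moves", "payload": {"commands": [[[-0.82,-0.01,0.57,0,0.42,0],[-0.84,-0.01,0.54,0,0.42,0],[-0.86,-0.01,0.51,0,0.42,0],[-0.87,-0.02,0.48,0,0.42,0],[-0.89,-0.02,0.45,0,0.42,0],[-0.91,-0.02,0.42,0,0.42,0],[-0.92,-0.02,0.38,0,0.42,0],[0,0,0,0,0,0]]]}}

```text
clock: 1.58
eef_pos: [562.2, -45.1, 233.7]
tool_rot: [-1.57, -0.001, -1.733]
force: [0.4, 1.2, -0.8]
width: 85.6
```

Run:
```python
from h import *
plan([545,-60,240],-97)
w=cam('wrist'); save(w,'w1.png'); np.save('w1.npy',w,allow_pickle=True)
```

```text
at [562.2 -45.1 233.7] yaw -99.3 F [ 0.4  1.2 -0.8] w 85.6 t 1.6
[[0.44, -0.16, -0.36, -0.01, -0.46, 0.01]]
```

View pics/w1.png

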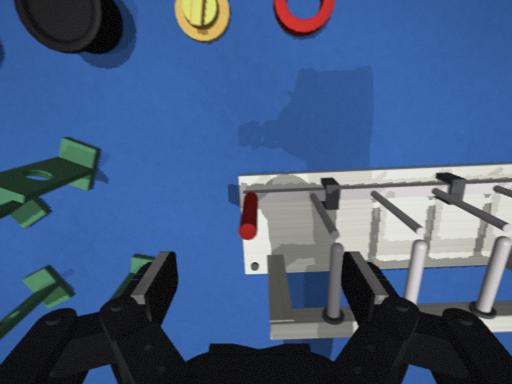

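Run:
```python
from h import *
w=np.load('w1.npy',allow_pickle=True).item()
print('handle',onz(w,[(248,231)],135).round(1))
print('tips(top z149)',onz(w,[(336,245),(420,243),(502,239)],147).round(1))
print('peg roots z137',onz(w,[(334,312),(484,308)],137).round(1))
print('corners z12',onz(w,[(239,176),(246,274)],12).round(1))
```

```text
handle [[531.7 -29.2 135. ]]
tips(top z149) [[ 511.  -105.9  147. ]
 [ 500.8 -179.9  147. ]
 [ 493.1 -251.5  147. ]]
peg roots z137 [[ 429.5 -100.   137. ]
 [ 410.  -249.9  137. ]]
corners z12 [[ 5.550e+02 -1.690e+01  1.200e+01]
 [ 4.073e+02  2.000e-01  1.200e+01]]
```

```bash
python3 -c "
from h import *
plan([531.5,-29,190],-97,2)
plan([531.5,-29,101],-97)"
```

```text
at [560.2 -49.1 233.6] yaw -99.4 F [-0.1 -1.6 -0.4] w 85.1 t 1.6
[[-0.19, 0.54, -0.39, 0.01, -0.24, 0.03], [-0.2, 0.54, -0.39, 0.01, -0.24, 0.03]]
at [560.2 -49.1 233.6] yaw -99.4 F [-0.1 -1.6 -0.4] w 85.1 t 1.6
[[-0.1, 0.83, -0.2, 0.0, -0.12, 0.01], [-0.1, 0.83, -0.2, 0.0, -0.12, 0.01], [-0.1, 0.83, -0.2, 0.0, -0.12, 0.01], [-0.1, 0.83, -0.19, 0.0, -0.12, 0.01]]
```

Call:
{"api": "apply_moves", "payload": {"commands": [[[-0.19,0.5,-0.39,0,-0.24,0.03],[-0.2,0.5,-0.39,0,-0.24,0.03],[0,0,0,0,0,0],[0,0,0,0,0,0]]]}}

```text
clock: 1.97
eef_pos: [532.1, -30.4, 193.3]
tool_rot: [-1.568, -0.002, -1.689]
force: [0.5, -0.3, 0.9]
width: 85.5
```

```bash
python3 -c "
from h import *
plan([531.5,-29,101],-97)"
```

```text
at [532.1 -30.4 193.3] yaw -96.8 F [ 0.5 -0.3  0.9] w 85.5 t 2.0
[[-0.01, 0.77, -0.01, -0.01, 0.01, 0.01], [-0.01, 0.77, -0.01, -0.01, 0.01, 0.01], [-0.01, 0.77, -0.01, -0.01, 0.01, 0.01]]
```

Call:
{"api": "apply_moves", "payload": {"commands": [[[-0.01,0.77,-0.01,0,0,0],[-0.01,0.77,-0.01,0,0,0],[-0.01,0.77,-0.01,0,0,0],[0,0,0,0,0,0],[0,0,0,0,0,0]]]}}

```text
clock: 2.38
eef_pos: [540.0, -37.0, 104.5]
tool_rot: [-1.553, -0.004, -1.699]
force: [0.4, -0.8, 0.8]
width: 85.3
```

Call:
{"api": "apply_moves", "payload": {"commands": [[[0,0,0,0,0,0],[0,0,0,0,0,0],[0,0,0,0,0,0],[0,0,0,0,0,0],[0,0,0,0,0,0],[0,0,0,0,0,0],[0,0,0,0,0,0],[0,0,0,0,0,0]]], "claw": 0}}

```text
clock: 3.05
eef_pos: [546.1, -32.9, 112.7]
tool_rot: [-1.541, 0.004, -1.698]
force: [0.9, -1.2, -5.8]
width: 11.7
```

```bash
python3 -c "
from h import *
plan([531.5,-29,101],-97)
w=cam('wrist'); save(w,'w2.png'); plan([531.5,-29,101],-97)"
```

```text
at [546.1 -32.9 112.7] yaw -97.3 F [ 0.9 -1.2 -5.8] w 11.7 t 3.0
[[-0.05, 0.28, -0.38, -0.34, -0.06, -0.04]]
at [546.1 -32.9 112.7] yaw -97.3 F [ 1.6  1.7 -4.8] w 11.8 t 3.1
[[-0.05, 0.28, -0.38, -0.34, -0.06, -0.05]]
```

View pics/w2.png

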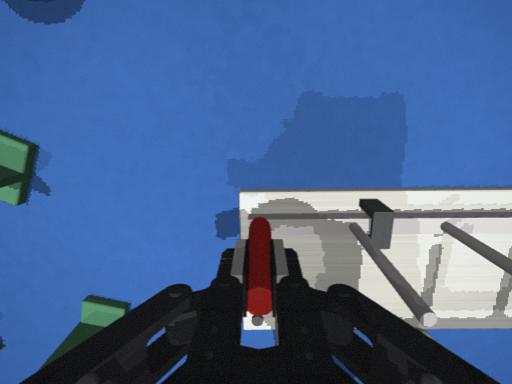

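Call:
{"api": "apply_moves", "payload": {"commands": [[[0,0,0,0,0,0],[0,0,0,0,0,0],[0,0,0,0,0,0],[-0.05,0.2,-0.38,-0.34,-0.06,-0.05]]], "claw": 50}}

```text
clock: 3.43
eef_pos: [534.3, -31.3, 106.5]
tool_rot: [-1.564, -0.002, -1.695]
force: [0.9, 0.4, -0.6]
width: 50.3
```

```bash
python3 -c "
from h import *
plan([531.5,-29,101],-97)"
```

```text
at [534.3 -31.3 106.5] yaw -97.1 F [ 0.9  0.4 -0.6] w 50.3 t 3.4
[[-0.05, 0.14, -0.08, -0.07, -0.02, 0.02]]
```

Call:
{"api": "apply_moves", "payload": {"commands": [[[-0.05,0.14,-0.08,-0.07,-0.02,0.02],[0,0,-0.03,0,0,0],[0,0,0,0,0,0],[0,0,0,0,0,0],[0,0,0,0,0,0],[0,0,0,0,0,0]]], "claw": 5}}

```text
clock: 3.93
eef_pos: [525.8, -28.1, 99.1]
tool_rot: [-1.579, -0.001, -1.692]
force: [0.1, -0.9, 0.5]
width: 16.6
```

```bash
python3 -c "
from h import *
s=readout.read_state(); P=np.array(s['eef_pos']); d=rk(0,45)-rk(0,0)
plan([P[0]+d[0],P[1]+d[1],P[2]],-97,6)"
```

```text
at [525.8 -28.1  99.1] yaw -97.0 F [ 0.1 -0.9  0.5] w 16.6 t 3.9
[[-0.19, -0.0, 0.0, 0.01, 0.0, 0.0], [-0.19, -0.0, 0.0, 0.01, 0.0, 0.0], [-0.19, -0.0, 0.0, 0.01, 0.0, 0.0], [-0.19, -0.0, 0.0, 0.01, 0.0, 0.0], [-0.19, -0.0, 0.0, 0.01, 0.0, 0.0], [-0.19, -0.0, 0.0, 0.01, 0.0, 0.0]]
```

Call:
{"api": "apply_moves", "payload": {"commands": [[[-0.25,0,0,0,0,0],[-0.25,0,0,0,0,0],[-0.25,0,0,0,0,0],[-0.25,0,0,0,0,0]]]}}

```text
clock: 4.27
eef_pos: [529.8, 6.0, 99.0]
tool_rot: [-1.579, -0.01, -1.699]
force: [-4.6, -34.4, 3.1]
width: 16.5
```

Call:
{"api": "apply_moves", "payload": {"commands": [[[-0.2,0,0,0,0,0],[-0.2,0,0,0,0,0],[0,0,0,0,0,0]]]}}

```text
clock: 4.52
eef_pos: [529.7, 4.8, 99.2]
tool_rot: [-1.58, -0.033, -1.711]
force: [-0.1, 3.2, -0.4]
width: 16.6
```

Call:
{"api": "apply_moves", "payload": {"commands": [[[0,0,0,0,0,0],[0,0,0,0,0,0],[0,0,0,0,0,0],[0,-0.5,0,0,0,0],[0,-1,0,0,0,0],[0,-1,0,0,0,0],[0,-1,0,0,0,0]]], "claw": 85}}

```text
clock: 5.1
eef_pos: [526.4, 19.6, 234.5]
tool_rot: [-1.601, -0.031, -1.7]
force: [1.0, 0.6, 0.5]
width: 85.1
```

```bash
python3 -c "
from h import *
plan([440,60,300],-97)"
```

```text
at [526.4  19.6 234.5] yaw -97.4 F [1.  0.6 0.5] w 85.1 t 5.1
[[-0.22, -0.53, -0.77, 0.11, -0.03, 0.12], [-0.23, -0.54, -0.77, 0.11, -0.03, 0.12], [-0.24, -0.54, -0.76, 0.11, -0.03, 0.12]]
```

```bash
python3 -c "
from h import *
plan([500,225,310],-97,7)"
```

```text
at [526.4  19.6 234.5] yaw -97.4 F [1.  0.6 0.5] w 85.1 t 5.1
[[-0.71, -0.29, -0.2, 0.05, -0.01, 0.05], [-0.71, -0.28, -0.19, 0.05, -0.01, 0.05], [-0.71, -0.28, -0.19, 0.05, -0.01, 0.05], [-0.71, -0.28, -0.19, 0.05, -0.01, 0.05], [-0.71, -0.28, -0.19, 0.05, -0.01, 0.05], [-0.71, -0.27, -0.19, 0.05, -0.01, 0.05], [-0.72, -0.27, -0.18, 0.05, -0.01, 0.05]]
```

Call:
{"api": "apply_moves", "payload": {"commands": [[[-0.71,-0.28,-0.2,0.05,0,0.05],[-0.71,-0.28,-0.19,0.05,0,0.05],[-0.71,-0.28,-0.19,0.05,0,0.05],[-0.71,-0.28,-0.19,0.05,0,0.05],[-0.71,-0.28,-0.19,0.05,0,0.05],[-0.71,-0.27,-0.19,0.05,0,0.05],[-0.7,-0.27,-0.18,0.05,0,0.05],[0,0,0,0,0,0]]]}}

```text
clock: 5.77
eef_pos: [501.4, 243.9, 324.4]
tool_rot: [-1.551, 0.017, -1.691]
force: [-0.0, 1.4, -0.9]
width: 85.4
```

Run:
```python
from h import *
plan([500,225,310],-97)
w=cam('wrist'); np.save('w3.npy',w,allow_pickle=True)
cv2.imwrite('pics/w3.png',cv2.cvtColor(cv2.resize(w['image'],None,fx=1.5,fy=1.5,interpolation=cv2.INTER_CUBIC),cv2.COLOR_RGB2BGR))
```

```text
at [501.4 243.9 324.4] yaw -96.9 F [-0.   1.4 -0.9] w 85.4 t 5.8
[[0.48, 0.35, 0.01, -0.23, 0.02, -0.2]]
```

View pics/w3.png

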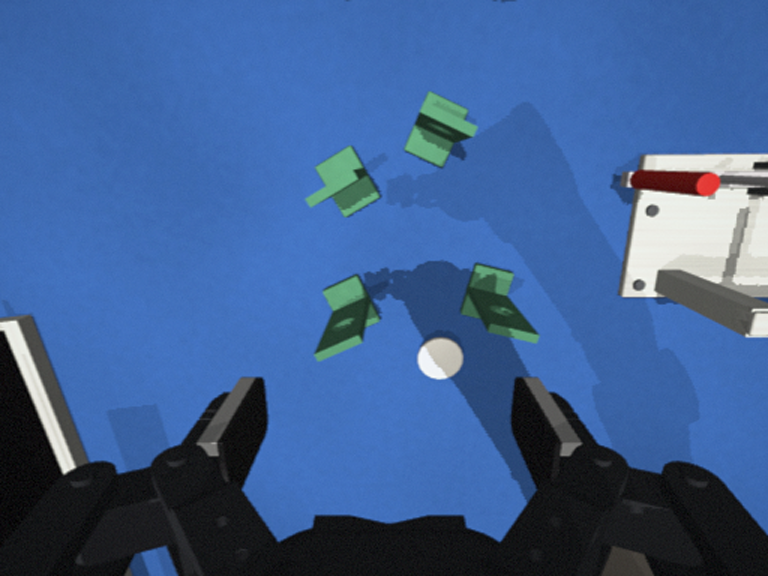

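Run:
```python
from h import *
w=np.load('w3.npy',allow_pickle=True).item(); im=w['image']
T=np.hstack([im[58:148,200:320],im[165:255,200:320]]) 
a=im[58:148,200:320]; b=im[165:255,200:320]; c=im[165:255,280:370]
top=cv2.resize(np.hstack([a,b]),None,fx=3.3,fy=3.3,interpolation=cv2.INTER_CUBIC)
bot=cv2.resize(c,None,fx=3.3,fy=3.3,interpolation=cv2.INTER_CUBIC); bot=np.pad(bot,((0,0),(0,top.shape[1]-bot.shape[1]),(0,0)))
cv2.imwrite('pics/w3c.png',cv2.cvtColor(np.vstack([top,bot]),cv2.COLOR_RGB2BGR))
```

```text
(no output)
```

View pics/w3c.png

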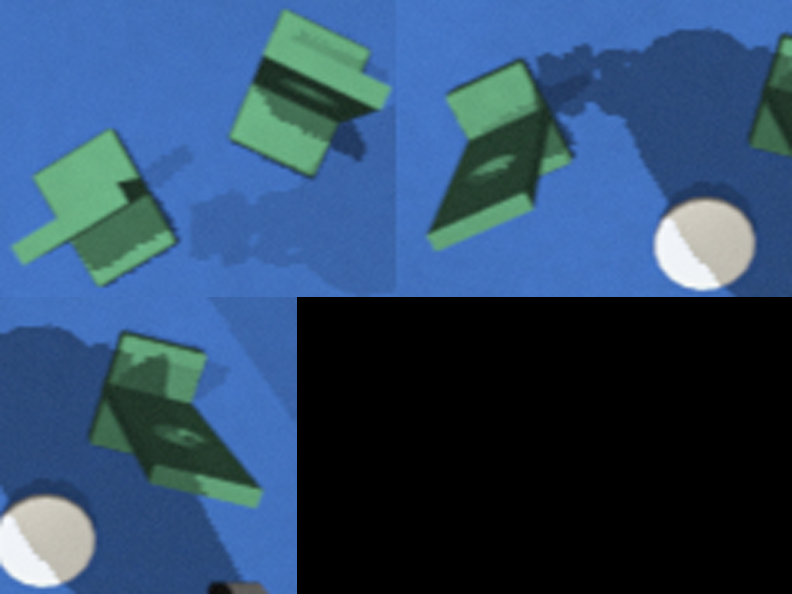

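Run:
```python
from h import *
w=np.load('w3.npy',allow_pickle=True).item()
B={'A':((0,0,200,58),[(264,60),(383,110),(391,88),(272,38)],[(283,10),(370,48),(313,178),(231,138)],[(283,10),(370,48)],[(231,138),(313,178)]),
'B':((0,0,200,58),[(24,265),(130,203),(12,245),(117,181)],[(112,130),(34,178),(101,286),(178,240)],[(34,178),(112,130)],[(101,286),(178,240)]),
'C':((396,0,200,165),[(427,236),(437,250),(534,207),(529,194)],[(446,96),(573,157)],[(446,96),(522,60)],[(437,250),(534,207)]),
'D':((0,297,280,165),[(155,465),(150,482),(258,508),(263,490)],[(206,352),(90,443)],[(122,332),(206,352)],[(150,482),(258,508)])}
for k,(o,t,f,e1,e2) in B.items():
    g=lambda q:(np.array(q,float)-[o[0],o[1]])/3.3+[o[2],o[3]]
    T=onz(w,g(t),125).mean(0); F=onz(w,g(f),12).mean(0)
    ys=[]
    for e,z in((e1,12),(e2,12 if k in'AB' else 125)):
        p=onz(w,g(e),z); d=p[1]-p[0]; ys+=[np.degrees(np.arctan2(d[1],d[0])).round(1),np.hypot(*d[:2]).round(1)]
    print(k,'top',T[:2].round(1),'foot',F[:2].round(1),'plate dir',ys)
```

```text
A top [602.7 190.7] foot [603.4 190.5] plate dir [np.float64(-118.6), np.float64(42.0), np.float64(-121.6), np.float64(41.9)]
B top [564.5 284.9] foot [564.2 284.3] plate dir [np.float64(-67.1), np.float64(42.4), np.float64(-66.6), np.float64(42.9)]
C top [429.9 300.5] foot [431.5 300.1] plate dir [np.float64(-70.9), np.float64(43.3), np.float64(-71.1), np.float64(43.6)]
D top [426.7 148.9] foot [427.9 149.4] plate dir [np.float64(-110.2), np.float64(43.2), np.float64(-110.8), np.float64(44.2)]
```

```bash
python3 -c "
from h import *
plan([603,190.6,190],-30)"
```

```text
at [501.5 240.8 323.5] yaw -97.0 F [-1.2  0.2 -0.6] w 85.2 t 5.8
[[0.07, 0.24, 0.19, -0.02, -0.96, -0.0], [0.09, 0.24, 0.18, -0.02, -0.96, -0.0], [0.1, 0.24, 0.17, -0.02, -0.96, -0.0], [0.11, 0.24, 0.16, -0.02, -0.96, -0.0], [0.13, 0.24, 0.15, -0.02, -0.96, -0.0], [0.14, 0.24, 0.14, -0.02, -0.96, -0.0], [0.15, 0.24, 0.13, -0.02, -0.96, -0.0], [0.16, 0.24, 0.12, -0.02, -0.96, -0.0]]
[[0.17, 0.24, 0.11, -0.02, -0.96, -0.0], [0.18, 0.24, 0.09, -0.02, -0.96, -0.0], [0.19, 0.24, 0.08, -0.02, -0.96, -0.0], [0.19, 0.24, 0.06, -0.02, -0.96, -0.0], [0.2, 0.24, 0.05, -0.02, -0.96, -0.0], [0.2, 0.24, 0.03, -0.02, -0.96, -0.0]]
```

Call:
{"api": "apply_moves", "payload": {"commands": [[[0.07,0.24,0.19,-0.02,-0.96,0],[0.09,0.24,0.18,-0.02,-0.96,0],[0.1,0.24,0.17,-0.02,-0.96,0],[0.11,0.24,0.16,-0.02,-0.96,0],[0.13,0.24,0.15,-0.02,-0.96,0],[0.14,0.24,0.14,-0.02,-0.96,0],[0.15,0.24,0.13,-0.02,-0.96,0],[0.16,0.24,0.12,-0.02,-0.96,0]]]}}

```text
clock: 6.48
eef_pos: [558.2, 214.4, 243.7]
tool_rot: [-1.561, 0.005, -0.982]
force: [-0.0, 0.1, -0.1]
width: 84.7
```

Call:
{"api": "apply_moves", "payload": {"commands": [[[0.17,0.24,0.11,-0.02,-0.96,0],[0.18,0.24,0.09,-0.02,-0.96,0],[0.19,0.24,0.08,-0.02,-0.96,0],[0.19,0.24,0.06,-0.02,-0.96,0],[0.2,0.24,0.05,-0.02,-0.96,0],[0.2,0.2,0.03,-0.02,-0.8,0],[0,0,0,0,0,0],[0,0,0,0,0,0]]]}}

```text
clock: 7.15
eef_pos: [602.5, 187.6, 177.9]
tool_rot: [-1.579, 0.01, -0.472]
force: [-0.2, 0.0, 0.8]
width: 85.3
```

```bash
python3 -c "
from h import *
plan([603,190.6,180],-30,2)"
```

```text
at [602.5 187.6 177.9] yaw -27.1 F [-0.2  0.   0.8] w 85.3 t 7.2
[[-0.01, -0.03, 0.04, 0.05, 0.29, -0.06], [-0.01, -0.03, 0.04, 0.05, 0.29, -0.06]]
```

Call:
{"api": "apply_moves", "payload": {"commands": [[[0,0,0.08,0.1,0.5,-0.1],[0,0.5,0,0,0,0],[0,0.5,0,0,0,0],[0,0.5,0,0,0,0],[0,0.3,0,0,0,0],[0,0,0,0,0,0]]]}}

```text
clock: 7.65
eef_pos: [603.3, 191.9, 107.4]
tool_rot: [-1.566, -0.001, -0.53]
force: [-0.2, 0.5, -0.1]
width: 84.6
```

```bash
python3 -c "
from h import *
plan([603,190.6,95],-30,1)
w=cam('wrist'); save(w,'w4.png')"
```

```text
at [603.3 191.9 107.4] yaw -30.4 F [-0.2  0.5 -0.1] w 84.6 t 7.7
[[0.01, 0.31, -0.03, -0.06, -0.07, 0.01]]
```

View pics/w4.png

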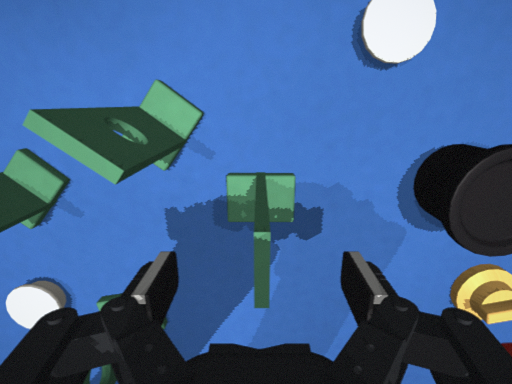

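Call:
{"api": "apply_moves", "payload": {"commands": [[[0.01,0.31,-0.03,-0.06,-0.07,0.01],[0,0,0,0,0,0],[0,0,0,0,0,0],[0,0,0,0,0,0]]], "claw": 40}}

```text
clock: 8.03
eef_pos: [604.8, 192.0, 98.5]
tool_rot: [-1.567, -0.004, -0.524]
force: [0.4, 0.0, 0.2]
width: 40.3
```

```bash
python3 -c "
from h import *
plan([603,190.6,95],-30,1)"
```

```text
at [604.8 192.   98.5] yaw -30.0 F [0.4 0.  0.2] w 40.3 t 8.0
[[-0.02, 0.09, -0.05, -0.04, -0.01, 0.05]]
```

Call:
{"api": "apply_moves", "payload": {"commands": [[[-0.02,0.09,-0.05,-0.04,0,0.05],[0,0,0,0,0,0],[0,0,0,0,0,0],[0,0,0,0,0,0],[0,0,0,0,0,0],[0,0,0,0,0,0]]], "claw": 0}}

```text
clock: 8.53
eef_pos: [604.3, 190.8, 96.4]
tool_rot: [-1.568, -0.002, -0.525]
force: [-0.2, -0.5, -1.1]
width: 6.9
```

```bash
python3 -c "
from h import *
s=readout.read_state();print(s['eef_pos'],s['width'])
plan([602,190.6,230],-30,4)"
```

```text
[604.33465523 190.76217639  96.37682541] 6.873346913228228
at [604.3 190.8  96.4] yaw -30.1 F [-0.2 -0.5 -1.1] w 6.9 t 8.5
[[-0.01, -0.84, -0.01, -0.01, -0.01, 0.0], [-0.01, -0.84, -0.01, -0.01, -0.01, 0.0], [-0.01, -0.84, -0.01, -0.01, -0.01, 0.0], [-0.01, -0.84, -0.01, -0.01, -0.01, 0.0]]
```

Call:
{"api": "apply_moves", "payload": {"commands": [[[0,-0.7,0,0,0,0],[0,-0.9,0,0,0,0],[0,-0.9,0,0,0,0],[0,-0.9,0,0,0,0],[0,-0.4,0,0,0,0],[0,0,0,0,0,0]]]}}

```text
clock: 9.03
eef_pos: [599.9, 189.1, 249.2]
tool_rot: [-1.579, 0.008, -0.525]
force: [1.2, -0.1, -1.7]
width: 6.8
```

```bash
python3 -c "
from h import *
O=(456,-214)
plan([*rk(130,-112.5,O),240],-7,16)"
```

```text
at [599.9 189.1 249.2] yaw -30.1 F [ 1.2 -0.1 -1.7] w 6.8 t 9.0
[[0.38, 0.02, -0.74, 0.0, -0.29, -0.01], [0.36, 0.02, -0.75, 0.0, -0.29, -0.01], [0.34, 0.02, -0.76, 0.0, -0.29, -0.01], [0.32, 0.02, -0.77, 0.0, -0.29, -0.01], [0.3, 0.02, -0.77, 0.0, -0.29, -0.01], [0.28, 0.02, -0.78, 0.0, -0.29, -0.01], [0.26, 0.02, -0.79, 0.0, -0.29, -0.01], [0.24, 0.02, -0.79, 0.0, -0.29, -0.01]]
[[0.22, 0.02, -0.8, 0.0, -0.29, -0.01], [0.2, 0.02, -0.81, 0.0, -0.29, -0.01], [0.18, 0.02, -0.81, 0.0, -0.29, -0.01], [0.16, 0.02, -0.81, 0.0, -0.29, -0.01], [0.14, 0.02, -0.82, 0.0, -0.29, -0.01], [0.12, 0.02, -0.82, 0.0, -0.29, -0.01], [0.1, 0.01, -0.82, 0.0, -0.29, -0.01], [0.08, 0.01, -0.83, 0.0, -0.29, -0.01]]
```

Call:
{"api": "apply_moves", "payload": {"commands": [[[0.38,0,-0.74,0,-0.29,0],[0.36,0,-0.75,0,-0.29,0],[0.34,0,-0.76,0,-0.29,0],[0.32,0,-0.77,0,-0.29,0],[0.3,0,-0.77,0,-0.29,0],[0.28,0,-0.78,0,-0.29,0],[0.26,0,-0.79,0,-0.29,0],[0.24,0,-0.79,0,-0.29,0]]]}}

```text
clock: 9.7
eef_pos: [581.7, -72.2, 237.5]
tool_rot: [-1.572, 0.026, -0.291]
force: [-0.7, 0.6, -4.0]
width: 6.9
```

Call:
{"api": "apply_moves", "payload": {"commands": [[[0.22,0.02,-0.8,0,-0.29,0],[0.2,0.02,-0.81,0,-0.29,0],[0.18,0.02,-0.81,0,-0.29,0],[0.16,0.02,-0.81,0,-0.29,0],[0.14,0.02,-0.82,0,-0.29,0],[0.1,0.02,-0.8,0,-0.29,0],[0.08,0,-0.5,0,-0.2,0],[0,0,0,0,0,0]]]}}

```text
clock: 10.37
eef_pos: [564.1, -310.7, 213.8]
tool_rot: [-1.569, 0.05, -0.123]
force: [-1.1, 0.1, -2.9]
width: 6.9
```

```bash
python3 -c "
from h import *
O=(456,-214)
plan([*rk(130,-112.5,O),162],-7,3)"
```

```text
at [ 564.1 -310.7  213.8] yaw -7.0 F [-1.1  0.1 -2.9] w 6.9 t 10.4
[[0.11, 0.43, -0.25, -0.01, -0.0, -0.19], [0.11, 0.43, -0.25, -0.01, -0.0, -0.19], [0.1, 0.43, -0.25, -0.01, -0.0, -0.19]]
```

Call:
{"api": "apply_moves", "payload": {"commands": [[[0.11,0.4,-0.25,0,0,-0.19],[0.11,0.4,-0.25,0,0,-0.19],[0.1,0.4,-0.25,0,0,-0.19],[0,0,0,0,0,0],[0,0,0,0,0,0]]]}}

```text
clock: 10.78
eef_pos: [566.7, -341.0, 154.8]
tool_rot: [-1.563, 0.01, -0.127]
force: [1.2, 0.4, -2.0]
width: 7.4
```

Run:
```python
from h import *
O=(456,-214)
plan([*rk(130,-112.5,O),162],-7,1)
w=cam('wrist'); save(w,'w5.png'); np.save('w5.npy',w,allow_pickle=True)
```

```text
at [ 566.7 -341.   154.8] yaw -7.3 F [ 1.2  0.4 -2. ] w 7.4 t 10.8
[[0.11, -0.18, 0.0, -0.09, -0.05, -0.12]]
```

View pics/w5.png

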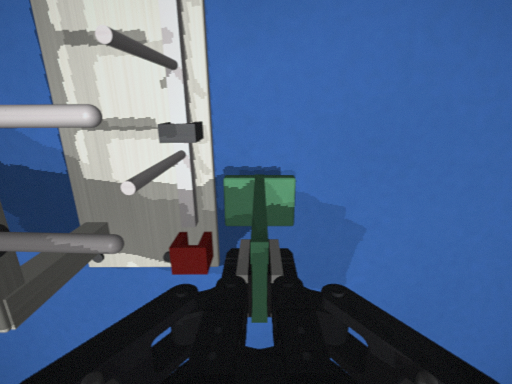

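Run:
```python
from h import *
w=np.load('w5.npy',allow_pickle=True).item()
t=onz(w,[(116,243),(95,115)],143); print('tips',t.round(1)); print('shaft pts z141',onz(w,[(40,241),(30,115)],141).round(1))
for (y,p) in zip((-112.5,-37.5),t): print('O from tip(extreme at x=36)',(p[:2]-rk(37,y,(0,0))).round(1))
c=onz(w,[(219,265),(207,0)],12); print('front edge',c.round(1)); print('corner->O',(c[0,:2]-rk(75,-210,(0,0))).round(1))
print('tooth tops z148',[ (p-rk(52,y,(0,0))).round(1) for p,y in zip(onz(w,[(128,188),(104,36)],148)[:,:2],(-75,0))])
s=readout.read_state(); print('tcp px',proj(w,s['eef_pos']).round(), 'plate top', onz(w,[(260,241),(260,322)],s['eef_pos'][2]+28).round(1))
```

```text
tips [[ 481.  -329.4  143. ]
 [ 490.8 -255.8  143. ]]
shaft pts z141 [[ 433.8 -323.3  141. ]
 [ 455.4 -251.3  141. ]]
O from tip(extreme at x=36) [ 457.9 -213.2]
O from tip(extreme at x=36) [ 458.7 -214. ]
front edge [[ 507.9 -428.5   12. ]
 [ 541.7 -171.2   12. ]]
corner->O [ 459.1 -211. ]
tooth tops z148 [array([ 457.5, -214.7]), array([ 457. , -215.7])]
tcp px [[258. 254.]] plate top [[ 570.1 -318.9  182.6]
 [ 564.6 -362.7  182.6]]
```

```bash
sed -i 's/o=(457,-216),a=-7.0/o=(458.8,-213.5),a=-7.4/' h.py
python3 - <<'E'
from h import *
plan([*rk(85,-112.5),162],-7.4,2)
E
```

```text
at [ 566.  -341.   154.6] yaw -7.3 F [-0.7 -0.1 -3.6] w 6.9 t 10.8
[[-0.47, -0.09, 0.0, -0.05, 0.01, -0.07], [-0.47, -0.09, 0.0, -0.05, 0.01, -0.07]]
```

Call:
{"api": "apply_moves", "payload": {"commands": [[[0,-0.2,0,-0.1,0,-0.14],[-0.47,0,0,0,0,0],[-0.4,0,0,0,0,0],[0,0,0,0,0,0]]]}}

```text
clock: 11.17
eef_pos: [533.9, -331.5, 166.1]
tool_rot: [-1.571, -0.006, -0.12]
force: [-0.4, -0.1, -2.4]
width: 7.2
```

Run:
```python
from h import *
plan([*rk(30,-112.5),162],-7.4,4)
```

```text
at [ 533.9 -331.5  166.1] yaw -6.9 F [-0.4 -0.1 -2.4] w 7.2 t 11.2
[[-0.37, 0.02, -0.03, 0.0, 0.03, 0.02], [-0.37, 0.02, -0.03, 0.0, 0.03, 0.02], [-0.37, 0.02, -0.03, 0.0, 0.03, 0.02], [-0.37, 0.03, -0.03, 0.0, 0.03, 0.02]]
```

Call:
{"api": "apply_moves", "payload": {"commands": [[[-0.2,0.1,-0.12,0,0.1,0.08],[0,0,0,0,0,0]]]}}

```text
clock: 11.33
eef_pos: [526.9, -334.3, 164.9]
tool_rot: [-1.573, -0.003, -0.127]
force: [-0.4, 0.2, -3.6]
width: 7.3
```

Run:
```python
from h import *
plan([*rk(35,-112.5),162],-7.4,3)
```

```text
at [ 526.9 -334.3  164.9] yaw -7.3 F [-0.4  0.2 -3.6] w 7.3 t 11.3
[[-0.4, 0.02, -0.01, 0.01, 0.01, 0.01], [-0.4, 0.02, -0.01, 0.01, 0.01, 0.01], [-0.4, 0.02, -0.01, 0.01, 0.01, 0.01]]
```

Call:
{"api": "apply_moves", "payload": {"commands": [[[-0.4,0.05,-0.01,0,0,0],[-0.4,0.03,-0.01,0,0,0],[-0.3,0,-0.01,0,0,0],[0,0,0,0,0,0]]]}}

```text
clock: 11.67
eef_pos: [487.2, -329.2, 163.8]
tool_rot: [-1.574, -0.011, -0.124]
force: [-1.0, 0.5, -3.2]
width: 7.0
```

Run:
```python
from h import *
plan([*rk(-5,-112.5),161],-7.4,3)
```

```text
at [ 487.2 -329.2  163.8] yaw -7.1 F [-1.   0.5 -3.2] w 7.0 t 11.7
[[-0.4, 0.02, -0.01, 0.01, 0.02, 0.04], [-0.4, 0.02, -0.01, 0.01, 0.02, 0.04], [-0.4, 0.02, -0.01, 0.01, 0.02, 0.04]]
```

Call:
{"api": "apply_moves", "payload": {"commands": [[[-0.35,0.06,-0.01,0,0,0.1],[-0.35,0.02,-0.01,0,0,0.04],[-0.35,0,-0.01,0,0,0],[0,0,0,0,0,0]]]}}

```text
clock: 12.0
eef_pos: [451.0, -325.6, 162.2]
tool_rot: [-1.576, -0.008, -0.122]
force: [-1.2, -0.1, -3.1]
width: 7.0
```

Run:
```python
from h import *
plan([*rk(-7,-112.5),153],-7.4,2)
w=cam('wrist'); save(w,'w6.png')
```

```text
at [ 451.  -325.6  162.2] yaw -7.0 F [-1.2 -0.1 -3.1] w 7.0 t 12.0
[[-0.17, 0.11, -0.0, 0.03, 0.04, 0.05], [-0.17, 0.11, -0.0, 0.03, 0.04, 0.05]]
```

View pics/w6.png

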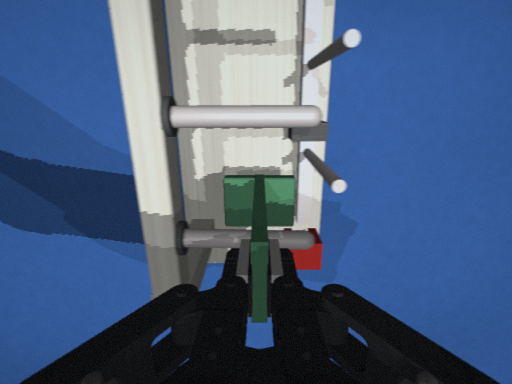

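Call:
{"api": "apply_moves", "payload": {"commands": [[[-0.3,0,0,0.05,0.08,0.1],[0,0.12,0,0,0,0],[0,0.1,0,0,0,0],[0,0,0,0,0,0]]]}}

```text
clock: 12.38
eef_pos: [446.7, -324.9, 154.0]
tool_rot: [-1.573, -0.009, -0.127]
force: [-0.4, -0.1, -3.9]
width: 7.0
```

Run:
```python
from h import *
plan([*rk(-7,-112.5),152],-7.4,1)
```

```text
at [ 446.7 -324.9  154. ] yaw -7.3 F [-0.4 -0.1 -3.9] w 7.0 t 12.4
[[-0.23, 0.05, -0.01, 0.02, 0.02, 0.11]]
```

Call:
{"api": "apply_moves", "payload": {"commands": [[[-0.23,0,0,0,0,0.11],[0,0.08,0,0,0,0],[0,0.06,0,0,0,0]]]}}

```text
clock: 12.63
eef_pos: [437.2, -323.6, 152.0]
tool_rot: [-1.574, 0.002, -0.127]
force: [-3.8, 4.5, 27.6]
width: 6.9
```

Call:
{"api": "apply_moves", "payload": {"commands": [[[0,-0.03,0,0,0,0],[0,0,0,0,0,0],[0,0,0,0,0,0],[0,0,0,0,0,0],[0,-0.3,0,0,0,0],[0,-0.8,0,0,0,0],[0,-1,0,0,0,0],[0,-0.8,0,0,0,0]]], "claw": 60}}

```text
clock: 13.3
eef_pos: [433.5, -320.9, 266.7]
tool_rot: [-1.567, 0.015, -0.126]
force: [0.7, 0.4, -0.2]
width: 60.3
```

Run:
```python
from h import *
plan([564.5,284.6,250],23,16)
w=cam('wrist'); save(w,'w7.png')
d=cam('top'); save(d,'top7.png'); np.save('top7.npy',d,allow_pickle=True)
im=cv2.cvtColor(d['image'],cv2.COLOR_RGB2HSV)
g=cv2.inRange(im,(40,80,30),(85,255,255)); n,l,st,c=cv2.connectedComponentsWithStats(g)
for i in range(1,n):
    if st[i,4]>30: print('g',c[i].round(1),st[i])
```

```text
at [ 433.5 -320.9  266.7] yaw -7.2 F [ 0.7  0.4 -0.2] w 60.3 t 13.3
[[0.08, 0.03, 0.96, -0.01, -0.38, -0.01], [0.12, 0.03, 0.96, -0.01, -0.38, -0.01], [0.15, 0.03, 0.96, -0.01, -0.38, -0.01], [0.18, 0.03, 0.95, -0.01, -0.38, -0.01], [0.21, 0.03, 0.94, -0.01, -0.38, -0.01], [0.24, 0.03, 0.94, -0.01, -0.38, -0.01], [0.27, 0.03, 0.93, -0.01, -0.38, -0.01], [0.3, 0.03, 0.92, -0.01, -0.38, -0.01]]
[[0.33, 0.03, 0.91, -0.01, -0.38, -0.01], [0.36, 0.03, 0.9, -0.01, -0.38, -0.01], [0.39, 0.03, 0.89, -0.01, -0.38, -0.01], [0.42, 0.03, 0.87, -0.01, -0.38, -0.01], [0.45, 0.03, 0.86, -0.01, -0.38, -0.01], [0.48, 0.03, 0.84, -0.01, -0.38, -0.01], [0.5, 0.03, 0.83, -0.01, -0.38, -0.01], [0.53, 0.03, 0.81, -0.01, -0.38, -0.01]]
g [152.8 184.7] [142 181  23   9  71]
g [161.6 197.6] [155 192  15  12 120]
g [394.7 234.9] [387 224  24  22 231]
g [147.8 236.9] [134 231  25  13 140]
g [208.9 242.5] [197 231  24  25 326]
g [154.1 248. ] [147 242  16  13 134]
```

View pics/w7.png

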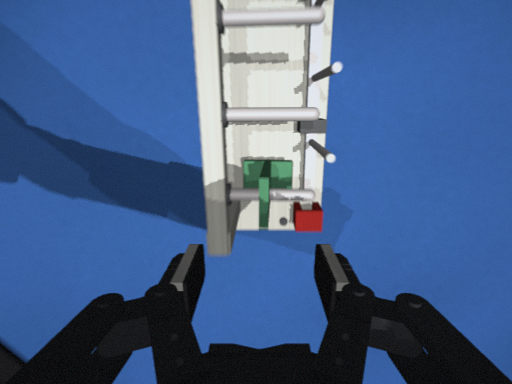

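Call:
{"api": "apply_moves", "payload": {"commands": [[[0.08,0,0.96,0,-0.38,0],[0.12,0,0.96,0,-0.38,0],[0.15,0,0.96,0,-0.38,0],[0.18,0,0.95,0,-0.38,0],[0.21,0,0.94,0,-0.38,0],[0.24,0,0.94,0,-0.38,0],[0.27,0,0.93,0,-0.38,0],[0.3,0,0.92,0,-0.38,0]]], "claw": 85}}

```text
clock: 14.07
eef_pos: [501.6, -22.2, 262.7]
tool_rot: [-1.578, 0.011, 0.126]
force: [-0.4, -0.1, 0.6]
width: 84.8
```

Call:
{"api": "apply_moves", "payload": {"commands": [[[0.33,0,0.91,0,-0.38,0],[0.36,0,0.9,0,-0.38,0],[0.39,0,0.89,0,-0.38,0],[0.42,0,0.87,0,-0.38,0],[0.45,0,0.86,0,-0.38,0],[0.4,0,0.7,0,-0.38,0],[0.3,0,0.5,0,-0.3,0],[0,0,0,0,0,0]]]}}

```text
clock: 14.73
eef_pos: [552.0, 244.1, 250.8]
tool_rot: [-1.567, 0.019, 0.376]
force: [-0.3, 0.2, 0.1]
width: 85.1
```

Run:
```python
from h import *
plan([564.4,284.6,165],23,5)
```

```text
at [552.  244.1 250.8] yaw 21.6 F [-0.3  0.2  0.1] w 85.1 t 14.7
[[0.14, 0.43, 0.16, -0.01, -0.06, -0.04], [0.14, 0.43, 0.16, -0.01, -0.06, -0.04], [0.14, 0.43, 0.16, -0.01, -0.06, -0.04], [0.14, 0.43, 0.16, -0.01, -0.06, -0.04], [0.14, 0.43, 0.16, -0.01, -0.06, -0.04]]
```

Call:
{"api": "apply_moves", "payload": {"commands": [[[0.35,0.3,0.4,0,-0.15,-0.1],[0.3,0.4,0.38,0,-0.15,-0.1],[0,0.5,0,0,0,0],[0,0.5,0,0,0,0],[0,0,0,0,0,0]]]}}

```text
clock: 15.15
eef_pos: [562.8, 285.2, 175.0]
tool_rot: [-1.566, 0.005, 0.406]
force: [-0.4, -1.1, 0.5]
width: 84.8
```

Run:
```python
from h import *
plan([564.4,284.6,105],23,4)
```

```text
at [562.8 285.2 175. ] yaw 23.3 F [-0.4 -1.1  0.5] w 84.8 t 15.2
[[0.01, 0.44, -0.01, -0.01, 0.01, -0.02], [0.01, 0.44, -0.01, -0.01, 0.01, -0.02], [0.01, 0.44, -0.01, -0.01, 0.01, -0.02], [0.01, 0.44, -0.01, -0.01, 0.01, -0.02]]
```

Call:
{"api": "apply_moves", "payload": {"commands": [[[0.01,0.47,-0.01,0,0,0],[0.01,0.47,-0.01,0,0,0],[0.01,0.47,-0.01,0,0,0],[0.01,0.3,-0.01,0,0,0],[0,0.1,0,0,0,0],[0,0,0,0,0,0]]]}}

```text
clock: 15.65
eef_pos: [565.0, 280.3, 99.6]
tool_rot: [-1.569, 0.008, 0.402]
force: [-1.0, 0.2, 0.6]
width: 85.2
```

Run:
```python
from h import *
w=cam('wrist'); hs=cv2.cvtColor(w['image'],cv2.COLOR_RGB2HSV); g=cv2.inRange(hs,(40,60,30),(85,255,255))
for r in (270,290): x=np.where(g[r,180:340])[0]+180; print(r,x.min(),x.max())
s=readout.read_state(); print(proj(w,s['eef_pos']))
plan([564.4,284.6,95.5],23,1)
```

```text
270 256 271
290 256 270
[[259.33502426 254.98411119]]
at [565.3 280.3 100.1] yaw 23.0 F [ 0.2  0.8 -0. ] w 84.8 t 15.7
[[0.02, 0.12, 0.11, -0.02, 0.01, -0.08]]
```

Call:
{"api": "apply_moves", "payload": {"commands": [[[0.05,0.1,0.11,0,0,-0.08],[0,0,0,0,0,0],[0,0,0,0,0,0],[0,0,0,0,0,0]]], "claw": 35}}

```text
clock: 16.03
eef_pos: [567.4, 286.9, 99.5]
tool_rot: [-1.568, -0.006, 0.402]
force: [0.5, 0.5, -0.1]
width: 38.0
```

Run:
```python
from h import *
plan([565.4,284.6,95.5],23,1)
```

```text
at [567.4 286.9  99.5] yaw 23.0 F [ 0.5  0.5 -0.1] w 38.0 t 16.0
[[-0.07, 0.1, -0.03, -0.03, 0.0, 0.07]]
```

Call:
{"api": "apply_moves", "payload": {"commands": [[[-0.04,0.1,-0.03,0,0,0.07],[0,0,0,0,0,0],[0,0,0,0,0,0],[0,0,0,0,0,0],[0,0,0,0,0,0],[0,0,0,0,0,0]]], "claw": 0}}

```text
clock: 16.53
eef_pos: [566.7, 285.5, 96.5]
tool_rot: [-1.568, -0.001, 0.402]
force: [-0.1, 0.2, -0.1]
width: 7.1
```

Call:
{"api": "apply_moves", "payload": {"commands": [[[0,-0.5,0,0,0,0],[0,-0.9,0,0,0,0],[0,-0.9,0,0,0,0],[0,-0.9,0,0,0,0],[0,-0.6,0,0,0,0],[0,0,0,0,0,0]]]}}

```text
clock: 17.03
eef_pos: [563.7, 282.4, 248.3]
tool_rot: [-1.569, 0.013, 0.402]
force: [1.1, 0.5, -2.4]
width: 7.2
```

Run:
```python
from h import *
plan([*rk(120,-37.5),235],-7.4,16)
```

```text
at [563.7 282.4 248.3] yaw 23.1 F [ 1.1  0.5 -2.4] w 7.2 t 17.0
[[-0.32, 0.02, -0.79, 0.0, 0.38, -0.01], [-0.3, 0.02, -0.8, 0.0, 0.38, -0.01], [-0.27, 0.02, -0.81, 0.0, 0.38, -0.01], [-0.24, 0.02, -0.82, 0.0, 0.38, -0.01], [-0.21, 0.02, -0.83, 0.0, 0.38, -0.01], [-0.19, 0.02, -0.84, 0.0, 0.38, -0.01], [-0.16, 0.02, -0.84, 0.0, 0.38, -0.01], [-0.13, 0.02, -0.85, 0.0, 0.38, -0.01]]
[[-0.1, 0.02, -0.85, 0.0, 0.38, -0.01], [-0.07, 0.02, -0.85, 0.0, 0.38, -0.01], [-0.05, 0.02, -0.86, 0.0, 0.38, -0.01], [-0.02, 0.02, -0.86, 0.0, 0.38, -0.01], [0.01, 0.02, -0.86, 0.0, 0.38, -0.01], [0.04, 0.02, -0.86, 0.0, 0.38, -0.01], [0.07, 0.02, -0.85, 0.0, 0.38, -0.01], [0.1, 0.02, -0.85, 0.0, 0.38, -0.01]]
```

Call:
{"api": "apply_moves", "payload": {"commands": [[[-0.3,-0.04,-0.79,0,0.38,0],[-0.26,-0.04,-0.8,0,0.38,0],[-0.22,-0.04,-0.81,0,0.38,0],[-0.18,-0.04,-0.82,0,0.38,0],[-0.16,-0.04,-0.83,0,0.38,0],[-0.15,-0.04,-0.84,0,0.38,0],[-0.14,0,-0.84,0,0.38,0],[-0.13,0,-0.85,0,0.38,0]]]}}

```text
clock: 17.7
eef_pos: [573.2, 13.0, 247.8]
tool_rot: [-1.563, 0.023, 0.145]
force: [0.7, -0.8, -2.6]
width: 7.0
```

Call:
{"api": "apply_moves", "payload": {"commands": [[[-0.1,0,-0.85,0,0.38,0],[-0.07,0,-0.85,0,0.38,0],[-0.05,0.02,-0.86,0,0.38,0],[-0.02,0.02,-0.86,0,0.38,0],[0.01,0.02,-0.86,0,0.38,0],[0.04,0.02,-0.8,0,0.38,0],[0.07,0.02,-0.5,0,0.2,0],[0,0,0,0,0,0]]]}}

```text
clock: 18.37
eef_pos: [567.2, -234.6, 227.2]
tool_rot: [-1.576, 0.046, -0.097]
force: [1.2, -0.6, -2.7]
width: 7.3
```

Run:
```python
from h import *
plan([*rk(110,-37.5),163],-7.4,3)
```

```text
at [ 567.2 -234.6  227.2] yaw -5.6 F [ 1.2 -0.6 -2.7] w 7.3 t 18.4
[[0.01, 0.54, -0.25, 0.02, 0.12, -0.17], [0.01, 0.54, -0.25, 0.02, 0.12, -0.17], [0.0, 0.54, -0.25, 0.02, 0.12, -0.17]]
```

Call:
{"api": "apply_moves", "payload": {"commands": [[[0,0.5,-0.22,0,0.12,-0.17],[0,0.5,-0.22,0,0.12,-0.17],[0,0.5,-0.22,0,0.12,-0.17],[0,0,0,0,0,0]]]}}

```text
clock: 18.7
eef_pos: [559.1, -262.5, 159.6]
tool_rot: [-1.575, 0.006, -0.133]
force: [-2.0, -1.1, -3.5]
width: 6.8
```

Run:
```python
from h import *
plan([*rk(80,-37.5),162],-7.4,2)
```

```text
at [ 559.1 -262.5  159.6] yaw -7.6 F [-2.  -1.1 -3.5] w 6.8 t 18.7
[[-0.32, -0.03, -0.02, 0.02, -0.02, -0.03], [-0.32, -0.03, -0.02, 0.02, -0.02, -0.03]]
```

Call:
{"api": "apply_moves", "payload": {"commands": [[[-0.3,-0.07,-0.02,0.02,-0.02,-0.05],[-0.3,0,-0.02,0,0,0],[0,0,0,0,0,0]]]}}

```text
clock: 18.95
eef_pos: [532.5, -257.1, 159.0]
tool_rot: [-1.569, 0.01, -0.128]
force: [-0.4, -0.1, -2.3]
width: 6.9
```

Run:
```python
from h import *
plan([*rk(35,-37.5),162],-7.4,3)
```

```text
at [ 532.5 -257.1  159. ] yaw -7.3 F [-0.4 -0.1 -2.3] w 6.9 t 18.9
[[-0.36, -0.02, -0.03, -0.01, 0.0, -0.04], [-0.36, -0.02, -0.03, -0.01, 0.0, -0.04], [-0.36, -0.02, -0.03, -0.01, 0.0, -0.04]]
```

Call:
{"api": "apply_moves", "payload": {"commands": [[[-0.15,-0.1,-0.1,0,0,-0.1],[-0.35,0,0,0,0,0],[-0.35,0,0,0,0,0],[0,0,0,0,0,0]]]}}

```text
clock: 19.28
eef_pos: [499.9, -254.1, 164.7]
tool_rot: [-1.567, -0.003, -0.123]
force: [-0.7, -0.3, -2.6]
width: 6.8
```

Run:
```python
from h import *
plan([*rk(-7,-37.5),162],-7.4,4)
```

```text
at [ 499.9 -254.1  164.7] yaw -7.0 F [-0.7 -0.3 -2.6] w 6.8 t 19.3
[[-0.33, 0.02, -0.01, -0.01, 0.02, 0.01], [-0.33, 0.02, -0.01, -0.01, 0.02, 0.01], [-0.33, 0.02, -0.01, -0.01, 0.02, 0.01], [-0.33, 0.02, -0.02, -0.01, 0.02, 0.01]]
```

Call:
{"api": "apply_moves", "payload": {"commands": [[[-0.33,0.06,-0.04,0,0.04,0],[-0.33,0,-0.01,0,0.02,0],[0,0,0,0,0,0]]]}}

```text
clock: 19.53
eef_pos: [476.8, -252.2, 164.5]
tool_rot: [-1.568, -0.01, -0.125]
force: [-0.8, -0.1, -2.5]
width: 6.8
```

Run:
```python
from h import *
plan([*rk(-9,-37.5),161],-7.4,2)
```

```text
at [ 476.8 -252.2  164.5] yaw -7.2 F [-0.8 -0.1 -2.5] w 6.8 t 19.5
[[-0.4, 0.04, -0.02, -0.02, 0.02, 0.06], [-0.4, 0.04, -0.02, -0.02, 0.02, 0.06]]
```

Call:
{"api": "apply_moves", "payload": {"commands": [[[-0.35,0.05,-0.03,0,0.02,0.06],[-0.35,0.04,-0.02,0,0.02,0.06],[-0.2,0.05,0,0,0,0],[0,0,0,0,0,0]]]}}

```text
clock: 19.87
eef_pos: [445.3, -249.6, 160.3]
tool_rot: [-1.569, -0.008, -0.126]
force: [-1.1, 0.5, -3.0]
width: 7.2
```

Run:
```python
from h import *
plan([*rk(-9,-37.5),152],-7.4,2)
```

```text
at [ 445.3 -249.6  160.3] yaw -7.2 F [-1.1  0.5 -3. ] w 7.2 t 19.9
[[-0.0, 0.1, -0.0, -0.01, 0.02, 0.05], [-0.0, 0.1, -0.0, -0.01, 0.02, 0.05]]
```

Lower until the peg takes the weight, in small rows.

Call:
{"api": "apply_moves", "payload": {"commands": [[[0,0.1,0,0,0,0.05],[0,0.08,0,0,0,0],[0,0.06,0,0,0,0]]]}}

```text
clock: 20.12
eef_pos: [447.9, -250.0, 152.1]
tool_rot: [-1.57, -0.007, -0.126]
force: [-9.2, 4.3, 38.1]
width: 7.2
```

Call:
{"api": "apply_moves", "payload": {"commands": [[[0,-0.03,0,0,0,0],[0,0,0,0,0,0],[0,0,0,0,0,0],[0,0,0,0,0,0],[0,-0.3,0,0,0,0],[0,-0.8,0,0,0,0],[0,-1,0,0,0,0],[0,-0.8,0,0,0,0]]], "claw": 60}}

```text
clock: 20.78
eef_pos: [447.3, -248.0, 266.5]
tool_rot: [-1.564, 0.002, -0.122]
force: [1.4, -0.2, 0.0]
width: 59.8
```

```bash
cat >> h.py <<'E'
def greens():
    d=cam('top'); im=cv2.cvtColor(d['image'],cv2.COLOR_RGB2HSV)
    g=cv2.inRange(im,(40,80,30),(85,255,255)); n,l,st,c=cv2.connectedComponentsWithStats(g)
    print([(c[i].round(1).tolist(),int(st[i,4])) for i in range(1,n) if st[i,4]>30]); return d
E
python3 - <<'E'
from h import *
greens()
plan([427.3,149.2,200],-20.5,10)
E
```

```text
[([364.7, 230.7], 205), ([147.8, 236.9], 139), ([208.9, 242.5], 321), ([154.1, 248.0], 136)]
at [ 450.6 -249.4  272.2] yaw -7.0 F [ 2.4 -0.8  4.1] w 60.0 t 20.8
[[-0.18, 0.18, 0.98, -0.0, 0.27, 0.01], [-0.2, 0.18, 0.98, -0.0, 0.27, 0.01], [-0.23, 0.18, 0.97, -0.0, 0.27, 0.01], [-0.25, 0.18, 0.97, -0.0, 0.27, 0.01], [-0.27, 0.18, 0.96, -0.0, 0.27, 0.01], [-0.29, 0.18, 0.95, -0.0, 0.27, 0.01], [-0.32, 0.18, 0.95, -0.0, 0.27, 0.01], [-0.34, 0.18, 0.94, -0.0, 0.27, 0.01]]
[[-0.36, 0.18, 0.93, -0.0, 0.27, 0.01], [-0.38, 0.18, 0.92, -0.0, 0.27, 0.01]]
```

Call:
{"api": "apply_moves", "payload": {"commands": [[[-0.18,0.05,0.98,0,0.27,0],[-0.2,0.05,0.98,0,0.27,0],[-0.23,0.05,0.97,0,0.27,0],[-0.25,0.05,0.97,0,0.27,0],[-0.27,0.1,0.96,0,0.27,0],[-0.29,0.18,0.95,0,0.27,0],[-0.32,0.18,0.95,0,0.27,0],[-0.34,0.18,0.94,0,0.27,0]]], "claw": 85}}

```text
clock: 21.5
eef_pos: [443.4, 67.4, 240.9]
tool_rot: [-1.568, -0.031, -0.344]
force: [1.8, -0.6, -0.4]
width: 84.8
```

Run:
```python
from h import *
greens()
plan([427.3,149.2,190],-20.5,4)
```

```text
[([366.8, 226.4], 119), ([394.8, 235.1], 250), ([147.8, 236.9], 145), ([362.3, 237.1], 81), ([154.2, 248.0], 137)]
at [442.4  78.  240.2] yaw -19.1 F [-0.1  7.2  0.2] w 84.7 t 21.6
[[-0.24, 0.31, 0.39, -0.03, 0.07, 0.08], [-0.24, 0.31, 0.39, -0.03, 0.07, 0.08], [-0.24, 0.31, 0.39, -0.03, 0.07, 0.08], [-0.24, 0.31, 0.38, -0.03, 0.07, 0.08]]
```

Call:
{"api": "apply_moves", "payload": {"commands": [[[-0.26,0.2,0.42,0,0.07,0.1],[-0.26,0.25,0.42,0,0.07,0.1],[-0.24,0.3,0.39,0,0.07,0.08],[-0.2,0.3,0.3,0,0.07,0.05],[0,0,0,0,0,0]]]}}

```text
clock: 21.97
eef_pos: [426.8, 158.8, 196.0]
tool_rot: [-1.557, -0.0, -0.344]
force: [-0.7, 0.2, 0.1]
width: 85.0
```

Run:
```python
from h import *
greens()
plan([427.3,149.2,150],-20.5,2)
```

```text
[([366.8, 226.5], 117), ([394.8, 235.0], 254), ([212.4, 237.1], 125), ([362.3, 237.0], 82)]
at [427.5 157.4 196.7] yaw -19.8 F [-0.1 -0.1  0.3] w 85.0 t 22.0
[[0.03, 0.58, -0.11, -0.08, 0.07, 0.01], [0.03, 0.58, -0.1, -0.08, 0.07, 0.01]]
```

Call:
{"api": "apply_moves", "payload": {"commands": [[[0.03,0.3,-0.2,-0.12,0.1,0],[0,0.5,0,-0.03,0,0],[0,0.5,0,0,0,0],[0,0.5,0,0,0,0],[0,0.35,0,0,0,0],[0,0,0,0,0,0]]]}}

```text
clock: 22.52
eef_pos: [432.9, 143.1, 111.4]
tool_rot: [-1.568, -0.012, -0.36]
force: [-0.1, 0.1, 0.0]
width: 85.4
```

```bash
cat >> h.py <<'E'
def plate():
    w=cam('wrist'); hs=cv2.cvtColor(w['image'],cv2.COLOR_RGB2HSV); g=cv2.inRange(hs,(40,60,30),(85,255,255))
    for r in (265,280,295):
        x=np.where(g[r,190:330])[0]+190; print(r,x.min() if len(x) else None,x.max() if len(x) else None)
    y=np.where(g[:,262])[0]; print('col262 rows',y.min(),y.max())
E
python3 - <<'E'
from h import *
plate()
plan([427.3,149.2,96],-20.5,1)
E
```

```text
265 239 252
280 239 252
295 240 252
col262 rows 168 215
at [433.3 143.2 112.4] yaw -20.6 F [-0.5 -0.8  0.3] w 84.8 t 22.6
[[-0.2, 0.41, 0.09, -0.04, -0.03, 0.15]]
```

Call:
{"api": "apply_moves", "payload": {"commands": [[[-0.21,0.1,0.09,0,0,0.15],[0,0.3,0,0,0,0],[0,0,0,0,0,0]]], "claw": 50}}

```text
clock: 22.82
eef_pos: [428.9, 149.2, 98.7]
tool_rot: [-1.564, -0.003, -0.363]
force: [1.0, 0.6, -0.2]
width: 51.4
```

Run:
```python
from h import *
plan([427.3,149.2,96],-20.5,1)
```

```text
at [428.9 149.2  98.7] yaw -20.8 F [ 1.   0.6 -0.2] w 51.4 t 22.8
[[-0.04, 0.07, -0.01, -0.08, -0.06, 0.03]]
```

Call:
{"api": "apply_moves", "payload": {"commands": [[[-0.04,0.07,-0.01,-0.08,-0.06,0.03],[0,0,0,0,0,0],[0,0,0,0,0,0],[0,0,0,0,0,0],[0,0,0,0,0,0],[0,0,0,0,0,0],[0,0,0,0,0,0]]], "claw": 0}}

```text
clock: 23.4
eef_pos: [428.6, 150.3, 99.2]
tool_rot: [-1.568, -0.003, -0.357]
force: [0.0, 0.7, -1.8]
width: 7.2
```

Call:
{"api": "apply_moves", "payload": {"commands": [[[0,-0.5,0,0,0,0],[0,-0.9,0,0,0,0],[0,-0.9,0,0,0,0],[0,-0.9,0,0,0,0],[0,-0.6,0,0,0,0],[0,0,0,0,0,0]]]}}

```text
clock: 23.9
eef_pos: [425.6, 149.8, 255.8]
tool_rot: [-1.573, 0.004, -0.356]
force: [0.3, 0.3, -1.6]
width: 6.7
```

Run:
```python
from h import *
plan([*rk(125,120),250],-7.4,8)
```

```text
at [425.6 149.8 255.8] yaw -20.4 F [ 0.3  0.3 -1.6] w 6.7 t 23.9
[[0.79, 0.02, -0.57, 0.0, -0.32, -0.01], [0.77, 0.02, -0.6, 0.0, -0.32, -0.01], [0.76, 0.02, -0.62, 0.0, -0.32, -0.01], [0.74, 0.02, -0.64, 0.0, -0.32, -0.01], [0.72, 0.02, -0.66, 0.0, -0.32, -0.01], [0.7, 0.02, -0.68, 0.0, -0.32, -0.01], [0.68, 0.02, -0.7, 0.0, -0.32, -0.01], [0.66, 0.02, -0.72, 0.0, -0.32, -0.01]]
```

Call:
{"api": "apply_moves", "payload": {"commands": [[[0.9,-0.1,-0.3,0,-0.32,0],[0.9,-0.1,-0.35,0,-0.32,0],[0.85,-0.05,-0.5,0,-0.32,0],[0.8,-0.05,-0.6,0,-0.32,0],[0.72,-0.05,-0.66,0,-0.32,0],[0.7,-0.05,-0.68,0,-0.32,0],[0.6,0,-0.75,0,-0.32,0],[0.5,0,-0.75,0,-0.3,0]]]}}

```text
clock: 24.57
eef_pos: [616.2, -88.9, 267.0]
tool_rot: [-1.569, 0.01, -0.101]
force: [-0.2, 0.1, -1.2]
width: 6.9
```

Run:
```python
from h import *
plan([*rk(110,37.5),164],-7.4,6)
```

```text
at [616.2 -88.9 267. ] yaw -5.8 F [-0.2  0.1 -1.2] w 6.9 t 24.6
[[-0.13, 0.43, -0.44, -0.0, 0.05, -0.02], [-0.13, 0.43, -0.44, -0.0, 0.05, -0.02], [-0.13, 0.43, -0.44, -0.0, 0.05, -0.02], [-0.13, 0.43, -0.44, -0.0, 0.05, -0.02], [-0.13, 0.43, -0.44, -0.0, 0.05, -0.02], [-0.13, 0.43, -0.44, -0.0, 0.05, -0.02]]
```

Call:
{"api": "apply_moves", "payload": {"commands": [[[-0.13,0.4,-0.44,0,0.05,-0.02],[-0.13,0.43,-0.44,0,0.05,-0.02],[-0.13,0.43,-0.44,0,0.05,-0.02],[-0.13,0.43,-0.4,0,0.05,-0.02],[-0.13,0.43,-0.4,0,0.05,-0.02],[-0.1,0.3,-0.3,0,0.05,-0.02],[0,0,0,0,0,0]]]}}

```text
clock: 25.15
eef_pos: [570.7, -198.7, 154.7]
tool_rot: [-1.573, 0.008, -0.143]
force: [-0.8, -0.4, -1.4]
width: 6.9
```

Run:
```python
from h import *
plan([*rk(80,37.5),164],-7.4,2)
```

```text
at [ 570.7 -198.7  154.7] yaw -8.2 F [-0.8 -0.4 -1.4] w 6.9 t 25.1
[[-0.37, -0.11, 0.1, 0.01, -0.08, -0.05], [-0.36, -0.12, 0.1, 0.01, -0.08, -0.05]]
```

Call:
{"api": "apply_moves", "payload": {"commands": [[[-0.2,-0.25,0.2,0,-0.16,-0.1],[-0.45,0,0,0,0,0],[0,0,0,0,0,0]]]}}

```text
clock: 25.4
eef_pos: [543.2, -186.0, 161.2]
tool_rot: [-1.571, 0.007, -0.13]
force: [-1.5, -0.0, -0.9]
width: 7.0
```

Run:
```python
from h import *
plan([*rk(40,37.5),164],-7.4,3)
```

```text
at [ 543.2 -186.   161.2] yaw -7.5 F [-1.5 -0.  -0.9] w 7.0 t 25.4
[[-0.34, -0.02, -0.01, 0.0, -0.0, -0.03], [-0.33, -0.02, -0.01, 0.0, -0.0, -0.03], [-0.33, -0.02, -0.01, 0.0, -0.0, -0.03]]
```

Call:
{"api": "apply_moves", "payload": {"commands": [[[-0.3,-0.08,-0.02,0,0,-0.08],[-0.35,0,-0.01,0,0,0],[-0.3,0,0,0,0,0],[0,0,0,0,0,0]]]}}

```text
clock: 25.73
eef_pos: [506.1, -177.6, 164.6]
tool_rot: [-1.569, -0.002, -0.125]
force: [-0.2, 0.3, -1.7]
width: 6.8
```

Run:
```python
from h import *
plan([*rk(-9,37.5),164],-7.4,4)
```

```text
at [ 506.1 -177.6  164.6] yaw -7.2 F [-0.2  0.3 -1.7] w 6.8 t 25.7
[[-0.32, 0.0, -0.02, -0.01, 0.01, 0.01], [-0.32, 0.0, -0.03, -0.01, 0.01, 0.01], [-0.32, 0.0, -0.03, -0.01, 0.01, 0.01], [-0.32, 0.0, -0.03, -0.01, 0.01, 0.01]]
```

Call:
{"api": "apply_moves", "payload": {"commands": [[[-0.05,0,-0.1,0,0.02,0.01],[-0.32,0,-0.01,0,0,0],[-0.3,0,0,0,0,0],[0,0,0,0,0,0]]]}}

```text
clock: 26.07
eef_pos: [483.0, -177.4, 165.2]
tool_rot: [-1.568, -0.006, -0.123]
force: [-0.2, 0.6, -1.2]
width: 7.0
```

Run:
```python
from h import *
plan([*rk(-9,37.5),163],-7.4,2)
```

```text
at [ 483.  -177.4  165.2] yaw -7.1 F [-0.2  0.6 -1.2] w 7.0 t 26.1
[[-0.36, 0.03, -0.02, -0.02, 0.03, 0.03], [-0.35, 0.03, -0.02, -0.02, 0.03, 0.03]]
```

Call:
{"api": "apply_moves", "payload": {"commands": [[[-0.36,0.05,-0.03,0,0.03,0.03],[-0.35,0.04,-0.02,0,0.03,0.03],[-0.1,0.05,0,0,0,0],[0,0.04,0,0,0,0]]]}}

```text
clock: 26.4
eef_pos: [456.8, -175.6, 158.6]
tool_rot: [-1.567, -0.009, -0.127]
force: [0.1, 0.3, -0.7]
width: 6.7
```

Run:
```python
from h import *
plan([*rk(-9,37.5),155],-7.4,1)
w=cam('wrist'); save(w,'w8.png')
```

```text
at [ 456.8 -175.6  158.6] yaw -7.3 F [ 0.1  0.3 -0.7] w 6.7 t 26.4
[[-0.05, 0.09, 0.0, -0.04, 0.02, 0.11]]
```

View pics/w8.png

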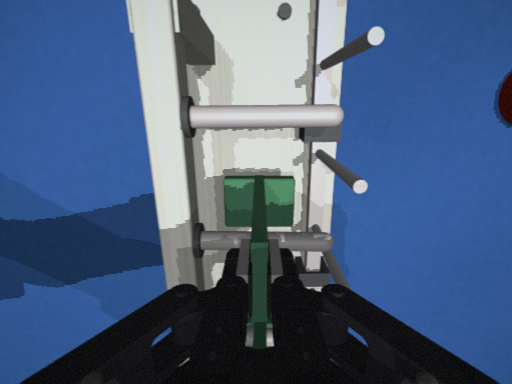

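Call:
{"api": "apply_moves", "payload": {"commands": [[[-0.05,0.06,0,0,0,0.1],[0,0.05,0,0,0,0]]]}}

```text
clock: 26.62
eef_pos: [457.8, -175.5, 154.1]
tool_rot: [-1.567, -0.003, -0.127]
force: [-5.3, 1.7, 17.7]
width: 7.0
```

Call:
{"api": "apply_moves", "payload": {"commands": [[[0,0.04,0,0,0,0],[0,0.04,0,0,0,0]]]}}

```text
clock: 26.78
eef_pos: [457.8, -175.5, 153.8]
tool_rot: [-1.569, -0.0, -0.127]
force: [-7.7, 2.3, 26.0]
width: 6.7
```

Seated. Release, rise, check.

Call:
{"api": "apply_moves", "payload": {"commands": [[[0,-0.03,0,0,0,0],[0,0,0,0,0,0],[0,0,0,0,0,0],[0,0,0,0,0,0],[0,-0.3,0,0,0,0],[0,-0.8,0,0,0,0],[0,-1,0,0,0,0],[0,-0.8,0,0,0,0]]], "claw": 60}}

```text
clock: 27.45
eef_pos: [457.4, -174.1, 268.3]
tool_rot: [-1.564, 0.011, -0.124]
force: [1.6, -0.1, -0.3]
width: 60.0
```

Run:
```python
from h import *
greens()
plan([430.7,300.3,220],19,13)
```

```text
[([333.4, 226.6], 183), ([147.8, 236.9], 139), ([154.1, 248.1], 131), ([427.6, 348.8], 31)]
at [ 460.9 -174.9  273.8] yaw -7.1 F [2.  0.4 4.9] w 60.0 t 27.5
[[-0.17, 0.11, 0.9, -0.0, -0.4, -0.0], [-0.14, 0.11, 0.9, -0.0, -0.4, -0.0], [-0.11, 0.11, 0.91, -0.0, -0.4, -0.0], [-0.08, 0.11, 0.91, -0.0, -0.4, -0.0], [-0.04, 0.11, 0.91, -0.0, -0.4, -0.0], [-0.01, 0.11, 0.92, -0.0, -0.4, -0.0], [0.02, 0.11, 0.92, -0.0, -0.4, -0.0], [0.05, 0.11, 0.91, -0.0, -0.4, -0.0]]
[[0.08, 0.11, 0.91, -0.0, -0.4, -0.0], [0.12, 0.1, 0.91, -0.0, -0.4, -0.0], [0.15, 0.1, 0.9, -0.0, -0.4, -0.0], [0.18, 0.1, 0.9, -0.0, -0.4, -0.0], [0.21, 0.1, 0.89, -0.0, -0.4, -0.0]]
```

Call:
{"api": "apply_moves", "payload": {"commands": [[[-0.17,0,0.9,0,-0.4,0],[-0.14,0,0.9,0,-0.4,0],[-0.11,0.05,0.91,0,-0.4,0],[-0.08,0.1,0.91,0,-0.4,0],[-0.04,0.11,0.91,0,-0.4,0],[-0.01,0.11,0.92,0,-0.4,0],[0.02,0.11,0.92,0,-0.4,0],[0.05,0.11,0.91,0,-0.4,0]]], "claw": 85}}

```text
clock: 28.17
eef_pos: [450.3, 117.3, 253.1]
tool_rot: [-1.575, -0.016, 0.144]
force: [0.3, -0.4, 0.3]
width: 84.9
```

Run:
```python
from h import *
d=greens(); save(d,'top9.png')
plan([430.7,300.3,200],19,5)
```

```text
[([336.5, 222.5], 114), ([364.9, 230.8], 221), ([394.8, 235.0], 260), ([331.6, 233.2], 73), ([148.8, 243.4], 241)]
at [449.2 127.  253.1] yaw 8.9 F [-0.6  7.8  0.5] w 84.8 t 28.2
[[0.04, 0.27, 0.87, -0.0, -0.4, 0.04], [0.07, 0.27, 0.87, -0.0, -0.4, 0.04], [0.1, 0.27, 0.86, -0.0, -0.4, 0.04], [0.13, 0.27, 0.86, -0.0, -0.4, 0.04], [0.16, 0.27, 0.86, -0.0, -0.4, 0.04]]
```

View pics/top9.png

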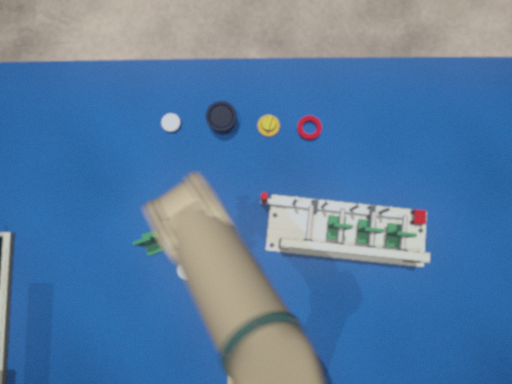

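Call:
{"api": "apply_moves", "payload": {"commands": [[[0.04,0.2,0.87,0,-0.4,0.04],[0.07,0.2,0.87,0,-0.4,0.04],[0.1,0.27,0.86,0,-0.4,0.04],[0.13,0.27,0.75,0,-0.4,0.04],[0.15,0.2,0.4,0,-0.3,0.04],[0,0,0,0,0,0]]]}}

```text
clock: 28.72
eef_pos: [436.4, 283.8, 205.4]
tool_rot: [-1.566, -0.002, 0.334]
force: [0.4, 0.6, 0.8]
width: 84.8
```

Run:
```python
from h import *
plate()
plan([430.7,300.3,150],19,2)
```

```text
265 None None
280 None None
295 None None
col262 rows 139 208
at [436.3 282.1 205.7] yaw 19.0 F [-0.9  1.2  0.1] w 84.8 t 28.8
[[0.01, 0.7, 0.23, -0.02, 0.0, 0.01], [0.01, 0.7, 0.24, -0.02, 0.0, 0.01]]
```

Call:
{"api": "apply_moves", "payload": {"commands": [[[0.01,0.3,0.45,0,0,0],[0,0.45,0,0,0,0],[0,0.5,0,0,0,0],[0,0.5,0,0,0,0],[0,0.4,0,0,0,0],[0,0,0,0,0,0]]]}}

```text
clock: 29.27
eef_pos: [435.6, 292.3, 118.5]
tool_rot: [-1.572, -0.005, 0.319]
force: [0.3, 0.1, -0.2]
width: 85.2
```

Run:
```python
from h import *
plate()
plan([430.7,300.3,96],19,1)
```

```text
265 249 262
280 None None
295 None None
col262 rows 159 277
at [436.2 292.5 119.7] yaw 18.3 F [ 0.  -0.4 -0.2] w 85.0 t 29.3
[[-0.07, 0.59, 0.23, 0.01, -0.14, 0.07]]
```

Call:
{"api": "apply_moves", "payload": {"commands": [[[-0.07,0.1,0.24,0,-0.14,0.07],[0,0.4,0,0,0,0],[0,0.1,0,0,0,0],[0,0,0,0,0,0]]], "claw": 50}}

```text
clock: 29.65
eef_pos: [433.2, 301.4, 99.1]
tool_rot: [-1.57, -0.006, 0.328]
force: [-0.4, 0.3, 0.6]
width: 49.8
```

Run:
```python
from h import *
plate()
plan([430.7,300.3,95],19,1)
```

```text
265 247 261
280 247 261
295 247 261
col262 rows 174 223
at [433.3 301.2  99.3] yaw 18.8 F [0.  0.8 0.8] w 50.1 t 29.7
[[-0.07, 0.11, -0.0, -0.0, -0.04, 0.07]]
```

Call:
{"api": "apply_moves", "payload": {"commands": [[[-0.08,0.12,0,0,-0.04,0.07],[0,0,0,0,0,0],[0,0,0,0,0,0],[0,0,0,0,0,0],[0,0,0,0,0,0],[0,0,0,0,0,0],[0,0,0,0,0,0]]], "claw": 0}}

```text
clock: 30.28
eef_pos: [430.9, 300.8, 96.9]
tool_rot: [-1.57, -0.003, 0.331]
force: [1.5, 0.5, -2.0]
width: 7.0
```

Call:
{"api": "apply_moves", "payload": {"commands": [[[0,-0.5,0,0,0,0],[0,-0.9,0,0,0,0],[0,-0.9,0,0,0,0],[0,-0.9,0,0,0,0],[0,-0.7,0,0,0,0],[0,0,0,0,0,0]]]}}

```text
clock: 30.78
eef_pos: [428.3, 299.3, 256.3]
tool_rot: [-1.572, 0.007, 0.333]
force: [0.7, 1.0, -2.2]
width: 7.0
```

Run:
```python
from h import *
plan([600,20,265],-7.4,8)
```

```text
at [428.3 299.3 256.3] yaw 19.1 F [ 0.7  1.  -2.2] w 7.0 t 30.8
[[0.22, -0.03, -1.0, 0.0, 0.66, -0.01], [0.28, -0.03, -0.99, 0.0, 0.66, -0.01], [0.34, -0.03, -0.97, 0.0, 0.66, -0.01], [0.39, -0.03, -0.95, 0.0, 0.66, -0.01], [0.44, -0.03, -0.92, 0.0, 0.66, -0.01], [0.5, -0.03, -0.9, 0.0, 0.66, -0.01], [0.55, -0.03, -0.87, 0.0, 0.66, -0.01], [0.6, -0.03, -0.83, 0.0, 0.66, -0.01]]
```

Eye is about TCP−20.

Call:
{"api": "apply_moves", "payload": {"commands": [[[0.22,-0.06,-0.9,0,0.66,0],[0.28,-0.06,-0.9,0,0.66,0],[0.34,-0.06,-0.9,0,0.66,0],[0.39,-0.06,-0.9,0,0.66,0],[0.44,-0.06,-0.9,0,0.66,0],[0.5,-0.03,-0.8,0,0.66,0],[0.55,-0.03,-0.75,0,0.6,0],[0.6,0,-0.7,0,0.4,0]]]}}

```text
clock: 31.45
eef_pos: [596.8, 46.5, 267.9]
tool_rot: [-1.569, 0.01, -0.098]
force: [0.4, 0.4, -2.2]
width: 7.3
```

Run:
```python
from h import *
plan([*rk(115,112.5),164],-7.4,6)
```

```text
at [596.8  46.5 267.9] yaw -5.6 F [ 0.4  0.4 -2.2] w 7.3 t 31.4
[[0.03, 0.43, -0.68, -0.0, 0.06, -0.02], [0.03, 0.43, -0.68, -0.0, 0.06, -0.02], [0.04, 0.43, -0.68, -0.0, 0.06, -0.02], [0.04, 0.43, -0.68, -0.0, 0.06, -0.02], [0.04, 0.43, -0.68, -0.0, 0.06, -0.02], [0.05, 0.43, -0.68, -0.0, 0.06, -0.02]]
```

Call:
{"api": "apply_moves", "payload": {"commands": [[[0.03,0.1,-0.65,0,0.06,-0.02],[0.03,0.3,-0.68,0,0.06,-0.02],[0.04,0.43,-0.68,0,0.06,-0.02],[0.04,0.5,-0.65,0,0.06,-0.02],[0.04,0.55,-0.6,0,0.06,-0.02],[0.04,0.45,-0.4,0,0.06,-0.02],[0,0,0,0,0,0]]]}}

```text
clock: 32.03
eef_pos: [589.1, -119.3, 162.8]
tool_rot: [-1.575, 0.002, -0.147]
force: [-0.3, -0.4, -2.8]
width: 7.2
```

Run:
```python
from h import *
plan([*rk(80,112.5),163],-7.4,2)
```

```text
at [ 589.1 -119.3  162.8] yaw -8.4 F [-0.3 -0.4 -2.8] w 7.2 t 32.0
[[-0.46, -0.0, 0.02, 0.02, -0.1, -0.01], [-0.46, -0.0, 0.02, 0.02, -0.1, -0.01]]
```

Call:
{"api": "apply_moves", "payload": {"commands": [[[-0.46,0,0.04,0,-0.2,0],[-0.42,0,0,0,0,0],[0,0,0,0,0,0]]]}}

```text
clock: 32.28
eef_pos: [551.3, -112.6, 159.3]
tool_rot: [-1.574, 0.009, -0.132]
force: [-1.5, -0.0, -1.9]
width: 6.4
```

Run:
```python
from h import *
plan([*rk(40,112.5),163],-7.4,3)
```

```text
at [ 551.3 -112.6  159.3] yaw -7.6 F [-1.5 -0.  -1.9] w 6.4 t 32.3
[[-0.32, -0.03, 0.0, 0.01, -0.01, -0.03], [-0.32, -0.03, 0.0, 0.01, -0.01, -0.03], [-0.32, -0.03, 0.0, 0.01, -0.01, -0.03]]
```

Call:
{"api": "apply_moves", "payload": {"commands": [[[-0.3,-0.1,-0.02,0,0,-0.08],[-0.35,0,-0.01,0,0,0],[-0.25,0,0,0,0,0],[0,0,0,0,0,0]]]}}

```text
clock: 32.62
eef_pos: [516.8, -104.6, 164.3]
tool_rot: [-1.571, -0.001, -0.127]
force: [-0.1, 0.5, -0.7]
width: 6.9
```

Run:
```python
from h import *
plan([*rk(-9,112.5),163],-7.4,4)
```

```text
at [ 516.8 -104.6  164.3] yaw -7.3 F [-0.1  0.5 -0.7] w 6.9 t 32.6
[[-0.33, 0.01, -0.02, 0.0, 0.01, 0.0], [-0.33, 0.01, -0.02, 0.0, 0.01, 0.0], [-0.33, 0.01, -0.02, 0.0, 0.01, 0.0], [-0.33, 0.01, -0.02, 0.0, 0.01, 0.0]]
```

Call:
{"api": "apply_moves", "payload": {"commands": [[[-0.1,0.02,-0.08,0,0.02,0],[-0.32,0,-0.01,0,0,0],[-0.3,0,0,0,0,0],[0,0,0,0,0,0]]]}}

```text
clock: 32.95
eef_pos: [491.9, -102.5, 164.5]
tool_rot: [-1.569, -0.008, -0.125]
force: [-0.8, -0.3, -2.7]
width: 7.0
```

Run:
```python
from h import *
plan([*rk(-9,112.5),162],-7.4,2)
```

```text
at [ 491.9 -102.5  164.5] yaw -7.2 F [-0.8 -0.3 -2.7] w 7.0 t 33.0
[[-0.34, 0.03, -0.02, -0.01, 0.02, 0.05], [-0.34, 0.03, -0.02, -0.01, 0.02, 0.05]]
```

Call:
{"api": "apply_moves", "payload": {"commands": [[[-0.35,0.05,-0.03,0,0.03,0.05],[-0.35,0.04,-0.02,0,0.02,0.05],[-0.1,0.08,0,0,0,0],[0,0.08,0,0,0,0]]]}}

```text
clock: 33.28
eef_pos: [466.0, -100.1, 155.3]
tool_rot: [-1.568, -0.009, -0.128]
force: [-0.1, 0.3, -2.3]
width: 6.7
```

Call:
{"api": "apply_moves", "payload": {"commands": [[[0,0.05,0,0,0,0.05],[0,0.04,0,0,0,0]]]}}

```text
clock: 33.45
eef_pos: [467.1, -100.1, 152.8]
tool_rot: [-1.569, -0.003, -0.128]
force: [-12.7, 2.0, 38.4]
width: 7.1
```

Run:
```python
from h import *
plan([*rk(-9,112.5),152],-7.4,1)
```

```text
at [ 467.1 -100.1  152.8] yaw -7.4 F [-12.7   2.   38.4] w 7.1 t 33.5
[[-0.06, 0.02, -0.03, -0.02, 0.01, 0.04]]
```

Call:
{"api": "apply_moves", "payload": {"commands": [[[0,-0.03,0,0,0,0],[0,0,0,0,0,0],[0,0,0,0,0,0],[0,0,0,0,0,0],[0,-0.3,0,0,0,0],[0,-0.8,0,0,0,0],[0,-1,0,0,0,0],[0,-0.8,0,0,0,0]]], "claw": 60}}

```text
clock: 34.12
eef_pos: [469.0, -99.2, 267.8]
tool_rot: [-1.565, 0.006, -0.126]
force: [0.2, -0.3, 0.0]
width: 60.0
```

Run:
```python
from h import *
w=cam('wrist'); save(w,'w9.png')
# handle top in wrist
hs=cv2.cvtColor(w['image'],cv2.COLOR_RGB2HSV); r=cv2.inRange(hs,(0,150,60),(8,255,255))|cv2.inRange(hs,(172,150,60),(180,255,255))
n,l,st,c=cv2.connectedComponentsWithStats(r)
for i in range(1,n):
    if st[i,4]>40: print(c[i].round(),st[i])
plan([531,8,250],-97,18)
```

```text
[314.  69.] [298  56  32  27 538]
[458. 155.] [ 433  132   52   48 1368]
[286. 337.] [284 330   6  14  56]
at [472.7 -99.4 273.2] yaw -7.2 F [2.7 0.3 3.2] w 60.0 t 34.2
[[0.06, 0.03, 0.16, -0.0, 1.0, -0.0], [0.05, 0.03, 0.16, -0.0, 1.0, -0.0], [0.03, 0.03, 0.17, -0.0, 1.0, -0.0], [0.02, 0.03, 0.17, -0.0, 1.0, -0.0], [0.0, 0.03, 0.17, -0.0, 1.0, -0.0], [-0.01, 0.03, 0.17, -0.0, 1.0, -0.0], [-0.03, 0.03, 0.17, -0.0, 1.0, -0.0], [-0.04, 0.03, 0.16, -0.0, 1.0, -0.0]]
[[-0.05, 0.03, 0.16, -0.0, 1.0, -0.0], [-0.07, 0.03, 0.16, -0.0, 1.0, -0.0], [-0.08, 0.03, 0.15, -0.0, 1.0, -0.0], [-0.09, 0.03, 0.14, -0.0, 1.0, -0.0], [-0.11, 0.03, 0.13, -0.0, 1.0, -0.0], [-0.12, 0.03, 0.12, -0.0, 1.0, -0.0], [-0.13, 0.03, 0.11, -0.0, 1.0, -0.0], [-0.14, 0.03, 0.1, -0.0, 1.0, -0.0]]
[[-0.14, 0.03, 0.09, -0.0, 1.0, -0.0], [-0.15, 0.03, 0.08, -0.0, 1.0, -0.0]]
```

View pics/w9.png

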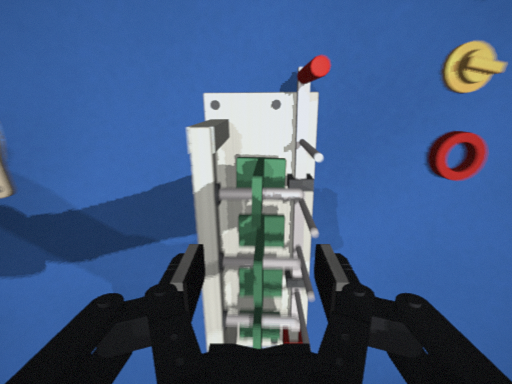

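Run:
```python
from h import *
w=cam('wrist'); H=onz(w,[(320,66)],135)[0]; print('handle',H.round(1))
d=rk(0,45)-rk(0,0); p=H[:2]+d; print(p)
plan([p[0],p[1],230],-7.4,5)
```

```text
handle [541.7   5.  135. ]
[547.49508823  49.63845293]
at [472.5 -99.7 270.8] yaw -7.3 F [ 0.5  0.3 -0.2] w 60.2 t 34.2
[[0.28, 0.21, 0.79, -0.01, 0.01, 0.01], [0.28, 0.21, 0.79, -0.01, 0.01, 0.01], [0.28, 0.21, 0.79, -0.01, 0.01, 0.01], [0.28, 0.21, 0.79, -0.01, 0.01, 0.01], [0.28, 0.2, 0.79, -0.01, 0.01, 0.01]]
```

Call:
{"api": "apply_moves", "payload": {"commands": [[[0.28,0,0.79,0,0,0],[0.28,0,0.79,0,0,0],[0.28,0.1,0.79,0,0,0],[0.28,0.2,0.79,0,0,0],[0.25,0.3,0.75,0,0,0],[0,0,0,0,0,0]]], "claw": 0}}

```text
clock: 34.72
eef_pos: [552.7, 49.5, 245.7]
tool_rot: [-1.567, -0.009, -0.14]
force: [0.1, 1.5, -1.0]
width: 0.3
```

Run:
```python
from h import *
plan([547,50,105],-7.4,4)
```

```text
at [552.7  49.5 245.7] yaw -8.0 F [ 0.1  1.5 -1. ] w 0.3 t 34.7
[[-0.04, 0.88, -0.0, -0.01, -0.03, 0.03], [-0.04, 0.88, -0.0, -0.01, -0.03, 0.03], [-0.04, 0.88, -0.0, -0.01, -0.03, 0.03], [-0.04, 0.88, -0.0, -0.01, -0.03, 0.03]]
```

Call:
{"api": "apply_moves", "payload": {"commands": [[[-0.04,0.8,0.05,0,-0.03,0.03],[-0.04,0.85,0.05,0,-0.03,0.03],[-0.04,0.85,0,0,-0.03,0.03],[-0.04,0.8,0,0,-0.03,0.03],[0,0,0,0,0,0],[0,0,0,0,0,0]]]}}

```text
clock: 35.22
eef_pos: [550.0, 60.2, 105.8]
tool_rot: [-1.564, 0.001, -0.121]
force: [1.0, 0.7, 0.8]
width: 0.0
```

Run:
```python
from h import *
plan([*rk(53.5,242),105],-7.4,2)
plan([*rk(53.5,209),105],-7.4,4)
```

```text
at [550.   60.2 105.8] yaw -6.9 F [1.  0.7 0.8] w 0.0 t 35.2
[[-0.03, 0.01, -0.51, -0.04, 0.05, -0.01], [-0.02, 0.01, -0.51, -0.04, 0.05, -0.01]]
at [550.   60.2 105.8] yaw -6.9 F [1.  0.7 0.8] w 0.0 t 35.2
[[-0.01, 0.0, -0.46, -0.02, 0.02, -0.0], [-0.01, 0.0, -0.46, -0.02, 0.02, -0.0], [-0.01, 0.0, -0.46, -0.02, 0.02, -0.0], [-0.01, 0.0, -0.46, -0.02, 0.02, -0.0]]
```

Call:
{"api": "apply_moves", "payload": {"commands": [[[-0.03,0,-0.5,-0.04,0.05,0],[-0.02,0,-0.4,-0.04,0.05,0],[0,0,0,0,0,0]]]}}

```text
clock: 35.47
eef_pos: [545.0, 24.5, 107.9]
tool_rot: [-1.57, -0.001, -0.128]
force: [0.2, -0.6, 0.8]
width: -0.3
```

Run:
```python
from h import *
plan([*rk(53.5,209),105],-7.4,3)
```

```text
at [545.   24.5 107.9] yaw -7.3 F [ 0.2 -0.6  0.8] w -0.3 t 35.5
[[-0.01, 0.02, -0.32, -0.0, 0.0, 0.01], [-0.01, 0.02, -0.32, -0.0, 0.0, 0.01], [-0.01, 0.02, -0.32, -0.0, 0.0, 0.01]]
```

Push in rows of ~8 mm, watching force.

Call:
{"api": "apply_moves", "payload": {"commands": [[[0,0.02,-0.25,0,0,0],[0,0,-0.25,0,0,0],[0,0,-0.25,0,0,0],[0,0,-0.2,0,0,0]]]}}

```text
clock: 35.8
eef_pos: [543.3, -10.8, 111.1]
tool_rot: [-1.562, -0.01, -0.126]
force: [0.5, 2.2, -2.9]
width: 0.0
```

Call:
{"api": "apply_moves", "payload": {"commands": [[[0,0,-0.1,0,0,0],[0,0,-0.1,0,0,0]]]}}

```text
clock: 35.97
eef_pos: [543.1, -14.8, 111.5]
tool_rot: [-1.553, -0.012, -0.126]
force: [-0.1, 17.6, -7.1]
width: -0.2
```

Call:
{"api": "apply_moves", "payload": {"commands": [[[0,0.03,-0.15,0,0,0],[0,0.03,-0.15,0,0,0]]]}}

```text
clock: 36.13
eef_pos: [544.6, -15.3, 110.9]
tool_rot: [-1.536, -0.019, -0.119]
force: [1.3, 10.7, 5.0]
width: -0.2
```

Call:
{"api": "apply_moves", "payload": {"commands": [[[0,0,-0.2,0.2,0,0],[0,0,-0.2,0.2,0,0]]]}}

```text
clock: 36.3
eef_pos: [546.6, -16.7, 112.6]
tool_rot: [-1.482, -0.027, -0.109]
force: [0.5, 22.3, -6.7]
width: -0.4
```

Call:
{"api": "apply_moves", "payload": {"commands": [[[0,0,0.3,0,0,0],[0,0,0.8,0,0,0],[0,-0.3,0.8,0,0,0],[0,-0.9,0.3,0,0,0],[0,-1,0,0,0,0],[0,-1,0,0,0,0],[0,-0.7,0,0,0,0],[0,0,0,0,0,0]]]}}

```text
clock: 36.97
eef_pos: [549.3, 55.5, 281.6]
tool_rot: [-1.484, -0.02, -0.11]
force: [0.3, 0.6, 0.2]
width: 0.2
```

Run:
```python
from h import *
d=greens(); a=cv2.resize(d['image'][180:280,250:440],None,fx=3,fy=3,interpolation=cv2.INTER_CUBIC)
s=cam('scene'); b=cv2.resize(s['image'][90:225,180:310],None,fx=2.2,fy=2.2,interpolation=cv2.INTER_CUBIC)
b=b[:300]; a=np.pad(a,((0,max(0,b.shape[0]-300)),(0,0),(0,0))); b=np.pad(b,((0,a.shape[0]-b.shape[0]),(0,0),(0,0)))
cv2.imwrite('pics/f.png',cv2.cvtColor(np.hstack([a,b])[:,:800],cv2.COLOR_RGB2BGR))
plan([545,-60,250],-7.4,5)
```

```text
[([340.7, 223.3], 51), ([367.0, 226.5], 121), ([394.9, 235.0], 255), ([362.3, 236.9], 84)]
at [547.1  54.8 277.2] yaw -6.3 F [-0.4 -0.6 -0.3] w -0.2 t 37.1
[[0.05, 0.09, -0.58, -0.2, 0.04, 0.03], [0.05, 0.1, -0.58, -0.2, 0.04, 0.03], [0.06, 0.11, -0.58, -0.2, 0.04, 0.03], [0.06, 0.12, -0.58, -0.2, 0.04, 0.03], [0.06, 0.13, -0.57, -0.2, 0.04, 0.03]]
```

View pics/f.png

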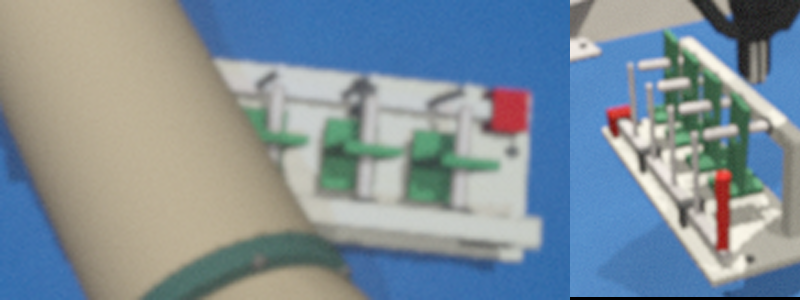

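Run:
```python
from h import *
def red(im):
    hs=cv2.cvtColor(im,cv2.COLOR_RGB2HSV)[160:220,230:275]; r=cv2.inRange(hs,(0,130,60),(8,255,255))|cv2.inRange(hs,(172,130,60),(180,255,255))
    y,x=np.where(r); return x.mean()+230,y.mean()+160,len(x),y.min()+160,y.max()+160
a=cv2.cvtColor(cv2.imread('pics/scene0.png'),cv2.COLOR_BGR2RGB); d=cam('scene')
print(red(a),red(d['image']))
for h in (190,193,227): print(h,proj(d,[*rk(52,h),85]))
```

```text
(np.float64(249.53333333333333), np.float64(185.45333333333332), 150, np.int64(169), np.int64(203)) (np.float64(248.96938775510205), np.float64(183.46938775510205), 196, np.int64(167), np.int64(202))
190 [[247.56041552 186.16082927]]
193 [[248.04959151 186.76756818]]
227 [[253.77153636 193.86462232]]
```

Run:
```python
from h import *
w=cam('wrist'); print('expect top px home/drawn',proj(w,[[*rk(53.5,190),135],[*rk(53.5,227.5),135],[*rk(52,190),35]]).round())
cv2.imwrite('pics/w10.png',cv2.cvtColor(w['image'],cv2.COLOR_RGB2BGR))
```

```text
expect top px home/drawn [[258. 272.]
 [258. 241.]
 [256. 238.]]
```

View pics/w10.png

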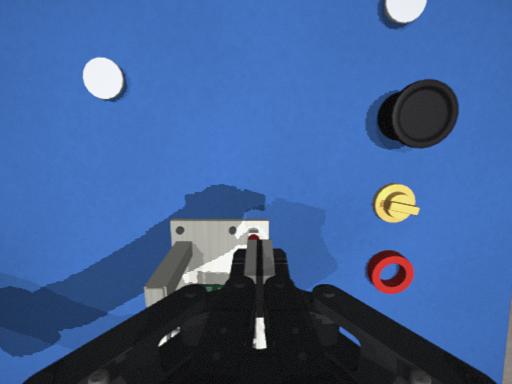

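Call:
{"api": "apply_moves", "payload": {"commands": [[[-0.35,0,-0.75,-0.2,0,0],[-0.35,0,-0.75,-0.2,0,0],[-0.35,0,-0.75,-0.2,0,0],[-0.35,0,-0.75,-0.2,0.1,0],[-0.3,0,-0.6,-0.2,0.1,0],[0,0,0,0,0,0]]]}}

```text
clock: 37.67
eef_pos: [451.5, -85.5, 255.3]
tool_rot: [-1.576, 0.015, -0.124]
force: [-0.7, -0.8, -1.0]
width: -0.3
```

Run:
```python
from h import *
def blob(im):
    hs=cv2.cvtColor(im,cv2.COLOR_RGB2HSV); r=cv2.inRange(hs,(0,150,60),(8,255,255))|cv2.inRange(hs,(172,150,60),(180,255,255)); r[:,380:]=0;r[250:]=0
    n,l,st,c=cv2.connectedComponentsWithStats(r); i=1+st[1:,4].argmax()
    y,x=np.where(l==i); k=x>x.max()-19; return np.array([x.max()-9.,(y[k].min()+y[k].max())/2]),st[i]
print('w9',blob(cv2.cvtColor(cv2.imread('pics/w9.png'),cv2.COLOR_BGR2RGB)))
w=cam('wrist'); p,st=blob(w['image']); H=onz(w,p,135)[0]; d=H[:2]-[458.8,-213.5]; c,s=np.cos(np.radians(-7.4)),np.sin(np.radians(-7.4))
print(p,st,H,'rack',d[0]*c+d[1]*s,-d[0]*s+d[1]*c); save(w,'w11.png')
g=cv2.inRange(cv2.cvtColor(w['image'],cv2.COLOR_RGB2HSV),(40,60,30),(85,255,255)); print('green px',(g>0).sum())
plan([545,-60,250],-7.4,5)
```

```text
w9 (array([320. ,  67.5]), array([298,  56,  32,  27, 538], dtype=int32))
[342.  121.5] [315 110  37  22 564] [530.398556   -30.78146432 135.        ] rack 47.46888044260341 190.41828140151918
green px 3087
at [452.9 -83.7 255.4] yaw -7.0 F [-0.1 -0.3 -0.4] w -0.2 t 37.7
[[0.44, 0.02, 0.17, 0.01, 0.02, -0.03], [0.44, 0.02, 0.17, 0.01, 0.02, -0.03], [0.44, 0.02, 0.18, 0.01, 0.02, -0.03], [0.44, 0.02, 0.18, 0.01, 0.02, -0.03], [0.44, 0.03, 0.18, 0.01, 0.02, -0.03]]
```

```bash
python3 -c "
from h import *
greens(); print(finish_job())"
```

```text
[([396.9, 230.4], 126), ([392.0, 241.1], 90), ([380.6, 342.0], 63), ([383.6, 347.0], 39)]
the job is handed in; nothing more can be done
None
```

I drew the bolt to its hard stop, hung all four green brackets on pegs 1 to 4, then pushed the bolt back until it stopped. I handed the job in at about 38 s on the robot's clock, with the arm clear of everything.

- **Brackets:** The wrist picture before closing the bolt and the scene picture after it both showed all four brackets on their pegs. The last top-view colour check, made just before handing in, could see only the peg 1 bracket because the arm hid the others. It also picked up two small green patches away from the rack. I took these to be part of the arm, but did not confirm it.
- **Bolt:** It held firm at the end, with about 22 N of push against roughly 2.5 N of friction. By camera the handle moved back 37.0 mm of the 37.5 mm travel, which is within measuring error. The scene view puts the handle a few millimetres further home than at the very start. That suggests the bolt was not quite home then, though the measurement is coarse.
- **First grip on the handle:** It was off centre and may have slid the bolt slightly, so I gripped it again before drawing it.
- **Setting down:** Lowering the brackets pressed some of them on their pegs with up to 38 N. That is close to the 40 N limit, but that limit applies to the arm and gripper body, and this force went through the held bracket.
- **Other parts:** The shell, collar, caps and switch were not touched.

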